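Lock up the lino blocks on the proofing press and raise the bed

ROBOT

A 7-joint arm with a two-finger parallel gripper is mounted at the origin on a cart in front of the work surface, level with it; the furniture and walls round the work are solid. World frame = base frame: x ahead of the robot, y to its left, z up, the work surface at z = 0. Lengths are in m, angles in rad, forces in N, time in s.
With the tool pointing down it reaches from about 0.425 to 0.875 m from the base axis. Payload 8.4 kg.
Tool frame: the origin (TCP) lies between the finger pads; the fingertips stand 11 mm ahead of it and the grasp point (between the pads) lies 8 mm behind it; z points along the fingers, y is the line along which they close (so a half turn about z gives the same grasp; the last joint's range is limited). The gripper opens to 87 mm and grips with 3 to 60 N. Pads are 19 mm wide; open, the fingers measure 117 mm over their backs; the gripper's body (75 mm by 190 mm) begins 51 mm behind the grasp point.
Start: joints at [1.179, 0.333, 0.04, 1.465, -0.013, 1.343, -0.059], TCP at [0.188, -0.622, 0.234] pointing down, gripper open.
Joint ranges: [-2.58, 2.58], [-0.38, 2.09], [-1.3, 1.39], [0.25, 2.4], [-1.5, 4.64], [0.08, 2.09], [-2.65, 2.65]. Speed limits (rad/s): [2.22, 2.22, 2.79, 2.79, 3.14, 3.14, 3.14].

INTERFACE

Orientations are given as a rotation vector (axis times angle).
In Python, from bench import bot gives the robot as it stands. The module is installed in compiled form; this text tells all that it offers.
- The arm moves only by the tool jog_arm, never from a script. Its argument "increments" is a list of rows, each a list of 6 numbers: the shift along the tool's x, y, z in units of 400 mm (1.0 is 400 mm), then the turn, a rotation vector about the tool's x, y, z in units of pi/2 rad (1.0 is pi/2 rad). In form: [[x, y, z, ax, ay, az], ...]. A call has 1 to 12 rows; each row is the pose to reach, as a shift and turn from the pose commanded when the call began, along the tool's axes at that moment; what a row does not reach only later rows make up. A row lasts 1/8 s, in which the tool goes at most 62.5 mm and 10.7 degrees, less where a joint would pass 70% of its speed; a pose out of reach is approached as far as the arm can. A call with a number of a shift or a turn outside -1 to 1 is refused whole. A call with a gripper value outside its range is refused whole. "claw" is the finger opening in mm, from 0 to 87, set as the call begins (left out, the last holds). The fingers move at their own pace and stop on an object; the grip force is fixed at half the most. Time passes only in rows, so rows that repeat a pose let the fingers close. It gives the time, the measured TCP pose, the force, the opening and the grip force at its end, in the units of the state.
- bot.get_obs(): the state, without advancing time (a new reading comes with each control period).
- bot.grab_frame(name): name is "scene" or "top" or "wrist"; returns (picture, depth): 400x640x3 uint8, blue, green, red; 400x640 float32, m along the optical axis (not along the pixel's ray), 0 where there is no reading.
- bot.camera_info(name): a dict with "mtx" (3x3 intrinsics, pixels), "T" (4x4, takes a point from camera to world coordinates). Camera axes: x right, y down, z forward; pixel columns grow to the right and rows downward; lengths in m; the calibration is good to about 2 mm. A picture is of the moment at which its call begins: read the wrist's pose just before it. camera_info takes no time and is no camera call; for the wrist camera it gives the pose at the moment of the call.
- bot.finish_job(): hands the job in; it is judged then, once.
Trained networks look in the newest picture that a camera, given by its name, has taken for a name from the list of things; names that differ only in an ending like _2 or _b are one class to them, and where a whole thing is asked for, a point or a joint stands for the part that bears it (a point fixed in the world has none). Each returns a list of dicts, best first, with "confidence" (0 to 1); they miss things now and then, are a little off and sometimes report something else, mostly with a low value. They report only what shows in the picture. A call takes as long as a camera call.
- bot.search_frame(camera, name): "location" ([x, y, z] in m, in the coordinates of the camera as it stood for that picture, good to about 4 mm: the middle of the surface that is visible of it).
The state is a dict: "clock": time; "q": joint angles; "qd": joint speeds; "effort": joint torques, N m; "eef_pos": TCP position; "tcp_rot": TCP orientation; "ft_force": force on the tool from outside, world axes, zero at the start; "ft_torque": the same for the moment, N m; "opening": finger opening in m; "grasp_force": force on a finger pad.
Only numpy, scipy, OpenCV 4.12 (cv2) and the standard library are available. Lean on these libraries where they do the work, as an engineer would, in place of code of your own. Each camera call takes 0.05 s, during which the arm holds its last target. There are 200 camera calls.

TASK

Lay every mounted lino block that lies on the bare table top beside the proofing press flat in the press's pocket, side by side and lengthwise along the head bar, push the sliding bar up to them, hook the draw-latch claw over the bar's keeper and swing the latch lever right down over centre so that the blocks are held square and tight against the head. Only when they are locked, throw the bed lever from the loading notch into the middle notch. Leave everything else on the table alone.

Things in the scene. Friction and masses are not known exactly. Their poses are not given: they have to be found in the camera images.
- press: Proofing press: low grey frame 342x240 mm, its two long side rails 44 mm high. Axes of the press and of every point on it: x along the pocket (away from the robot when it stands straight), y across the pocket from the sliding bar towards the head bar, z up. Origin on the table, below head_mid.
- head_mid (a point): Middle of the inner face of the fixed wooden head bar (265 mm long, 22 wide, 13 high), at the height of the bed's top: 30 mm above the table, 32.5 with the bed lever in the middle notch. The pocket for the blocks is the bed from x = -0.130 (small wooden end stop) to +0.132 and from y = -0.124 (bar fully back) to 0 (head).
- block0_mid (a point): Mounted lino block, 80x60 mm, its solid board 11 mm thick (13 with the carving). The point is its centre, 5.5 mm above its underside; x along its 80 mm length, z up. 0.09 kg. One of two or three alike; an absent one has no state.
- block1_mid (a point): As block0.
- block2_mid (a point): As block0.
- bar_knob (a point): Black upright knob, 21 to 25 mm in diameter, its top 45 mm above the bed, on the middle of the sliding wooden bar (310 mm long in x, 24 wide, 11 high). The point is the knob's centre, 34 mm above the bed; 12 mm towards the head from it is the bar's pressing face.
- bar (a joint): Travel of the sliding bar from fully back (0) towards the head, m; friction about 2 N, stays where left. At 0.064 the gap between bar and head is 60 mm, so that blocks laid lengthwise are tight.
- keeper (a point): Steel keeper: a lip 30 mm wide in x on the far end of the sliding bar, leaning slightly back, its top 20 mm above the bed. The point is at the top of its back (the side away from the head). The claw laid over rests on it, its middle line 22 mm above the bed.
- claw_pivot (a point): Pivot pin of the draw-latch claw, carried by the latch lever 14 mm from the lever's own pivot. The claw swings about this pin in the press's y-z plane.
- claw_tab (a point): Flat finger tab at the end of the claw: 24 mm wide in x, 6 thick, 38 long; the point is the tab's middle, 128 mm from claw_pivot. Pinch it across x, not nearer to the pivot than 108 mm from it (the hook there is 33 mm wide).
- claw_tip (a point): Point on the claw's hook, 96 mm along the claw from claw_pivot and 12 mm to the side that faces down over the keeper. Hooked, it lies behind the keeper, 9 mm below its top. With the bar up to the blocks and the lever standing open, the hook swung down about its pin passes 10 mm behind the keeper. It is sprung (7 N/mm).
- claw (a joint): Claw angle relative to the latch lever, rad. latch_lever + claw is the claw's direction in the y-z plane: 0 towards +y, 1.57 straight up, 3.14 towards -y. Lightly stiff: it stays where left near upright and falls on to the keeper when laid over.
- latch_pivot (a point): Pivot of the latch lever, fixed on the far end of the bed beyond the head bar, 22 mm above the bed, axis along x.
- lever_grip (a point): Middle of the steel latch lever's handle, 55 mm from latch_pivot; the handle is 20 mm wide in x, 6 thick, and ends 72 mm from the pivot.
- latch_lever (a joint): Latch lever angle, rad: 0 = locked, lying level towards +y; about 2 = standing open, leaning a little towards -y; stiff enough to stay where left. With the claw hooked, closing needs up to about 5 N at the handle, most near 1.0, then it snaps over centre and stays down.
- bed_lever_knob (a point): Centre of the black ball (28 mm across) on top of the bed lever, beside the head bar's outer side; 69 mm from the lever's pivot. The lever swings in the press's x-z plane, its top towards +x as the value grows. At value q the ball lies 69 mm x sin(q - 0.42) in x and 69 mm x cos(q - 0.42) in z from the pivot.
- bed_lever (a joint): Bed lever angle, rad, with spring detent: three notches in the quadrant at 0 (leaning towards the end stop, bed down for loading), 0.42 (middle notch, marked with a broad white line: bed raised 2.5 mm) and 0.84 (bed raised 5 mm). Leaving a notch takes about 4 N at the ball; it settles into the nearest notch when let go.
- baren: Bystander: wooden baren, 94 mm round; origin at its underside. Leave it alone.
- jar_a: Bystander: ink jar with black lid, 60 mm wide, 66 high; origin at its underside. Leave it alone.
- jar_b: Bystander: ink jar with black lid, 60 mm wide, 66 high; origin at its underside. Leave it alone.
- stamp: Bystander: small wooden hand stamp with knob handle, 34x34 mm, 57 high; origin at its underside. Leave it alone.
- gouge: Bystander: lino gouge with red-brown handle, 108 mm; origin at its underside. Leave it alone.

How it is judged:
By the outcome, as a careful person would: the job done as asked, in the order asked, and still so for the second after the job is handed in, with the robot touching nothing.
Of block0, block1, block2 only 2 to 3 are there at a start; the rules pass over those that are not, and their reading is None.
At some moment in a run one of block0, block1, block2 may be knocked a few centimetres aside while the robot is not near it.
Once in a run the grip may slacken for a moment while it holds something.
It also fails if it takes over 200 s, if anything falls off the work surface, if the arm or the gripper's body presses on something with over 40 N, if the wrist force passes 120 N, or if a joint passes its speed limit or range.

## Working session

There is one attempt and no reset: what is moved stays moved. The work goes in short steps, Python scripts to look and compute and a tool call to move; the robot and the scene stay as the last step left them, time stands still between calls to the robot, and variables do not carry over. Pictures are saved under pics/ and viewed, at most 19 in all, crops included, and the job is handed in when it is done.

Besides the shell and the picture viewer there is one more tool, called after ">>>" in YAML: its name, and indented under it one key for each argument. jog_arm: Moves the arm, as the interface text tells. Its arguments: {"type":"object","properties":{"increments":{"type":"array","items":{"type":"array","items":{"type":"number"}}},"claw":{"type":"number"}},"required":["increments"]}

```bash
mkdir -p pics
cat > h.py <<'E'
import numpy as np, cv2
from bench import bot
from scipy.spatial.transform import Rotation as R
def grab(cam, fn=None):
    im,d=bot.grab_frame(cam); ci=bot.camera_info(cam)
    if fn: cv2.imwrite('pics/'+fn,im)
    return im,d,np.array(ci['mtx']),np.array(ci['T'])
def cloud(d,K,T):
    v,u=np.indices(d.shape)
    p=np.stack([(u-K[0,2])/K[0,0]*d,(v-K[1,2])/K[1,1]*d,d],-1)
    return p@T[:3,:3].T+T[:3,3]
def find(cam,name,T):
    return [(round(r['confidence'],2),(T[:3,:3]@np.array(r['location'])+T[:3,3]).round(4).tolist()) for r in bot.search_frame(cam,name)]
def pix(p,K,T):
    c=T[:3,:3].T@(np.array(p)-T[:3,3]); return (K@c/c[2])[:2].round().astype(int)
def inc(p,rot=None):
    "row to reach world TCP p, (R) rot from the present measured pose"
    o=bot.get_obs(); R0=R.from_rotvec(o['tcp_rot'])
    s=R0.inv().apply(np.array(p)-o['eef_pos'])/0.4
    t=(R0.inv()*rot).as_rotvec()/(np.pi/2) if rot is not None else np.zeros(3)
    return np.r_[s,t].round(4).tolist()
E
python3 - <<'E'
from h import *
o=bot.get_obs(); print({k:np.round(v,3).tolist() for k,v in o.items()})
for cam in ['top','scene']:
    im,d,K,T=grab(cam,cam+'0.png'); print(cam,K.round(1).tolist(),T.round(3).tolist())
    for n in ['press','block0_mid','bar_knob','keeper','claw_tab','claw_pivot','lever_grip','bed_lever_knob','latch_pivot','head_mid','baren','jar_a','stamp','gouge']:
        print(n,find(cam,n,T)[:4])
E
```

```text
{'clock': 0.0, 'q': [1.179, 0.334, 0.04, 1.466, -0.013, 1.343, -0.058], 'qd': [-0.001, -0.001, 0.0, -0.001, -0.0, 0.001, -0.001], 'effort': [0.001, -65.635, 1.335, -40.38, -0.06, 0.045, 0.0], 'eef_pos': [0.187, -0.622, 0.233], 'tcp_rot': [-3.106, -0.458, 0.001], 'ft_force': [0.699, -0.198, -0.56], 'ft_torque': [-0.023, -0.007, 0.028], 'grasp_force': 0.0, 'opening': 0.087}
top [[443.8, 0.0, 313.5], [0.0, 443.8, 199.1], [0.0, 0.0, 1.0]] [[0.015, -0.998, 0.069, 0.541], [-0.999, -0.017, -0.032, -0.204], [0.033, -0.069, -0.997, 1.046], [0.0, 0.0, 0.0, 1.0]]
press [(0.82, [0.5254, -0.1077, 0.0304])]
block0_mid [(0.62, [0.5614, -0.3607, 0.0103])]
bar_knob []
keeper [(0.63, [0.541, -0.1974, 0.038])]
claw_tab [(0.51, [0.666, -0.0627, 0.1615])]
claw_pivot [(0.6, [0.6655, -0.0615, 0.1553])]
lever_grip [(0.74, [0.7816, -0.1825, 0.0626]), (0.6, [0.6639, -0.0636, 0.155])]
bed_lever_knob [(0.64, [0.4581, -0.0081, 0.0898]), (0.48, [0.6636, -0.0574, 0.1677])]
latch_pivot [(0.6, [0.5335, -0.1205, 0.0304]), (0.6, [0.6636, -0.0589, 0.1662]), (0.24, [0.5435, -0.192, 0.0418])]
head_mid [(0.94, [0.5367, -0
[... 562 characters left out ...]
_knob [(0.69, [0.5214, -0.1907, 0.042])]
keeper [(0.83, [0.5212, -0.1877, 0.0444])]
claw_tab [(0.58, [0.6618, -0.0532, 0.1681])]
claw_pivot [(0.73, [0.6689, -0.0501, 0.1408])]
lever_grip [(0.72, [0.667, -0.0564, 0.1359])]
bed_lever_knob [(0.71, [0.45, 0.0005, 0.0893]), (0.3, [0.6703, -0.0513, 0.1636])]
latch_pivot [(0.93, [0.533, -0.1192, 0.0298]), (0.23, [0.7639, -0.1815, 0.0657])]
head_mid [(0.95, [0.5345, -0.1125, 0.0319]), (0.71, [0.6681, -0.0558, 0.1344])]
baren [(0.63, [0.6655, -0.3773, 0.0167])]
jar_a [(0.65, [0.7619, -0.1798, 0.0648])]
stamp [(0.73, [0.668, -0.3792, 0.015]), (0.53, [0.641, -0.4574, 0.0268])]
gouge [(0.74, [0.4908, -0.4588, 0.0155]), (0.59, [0.5842, -0.5172, 0.0138])]
```

View pics/top0.png

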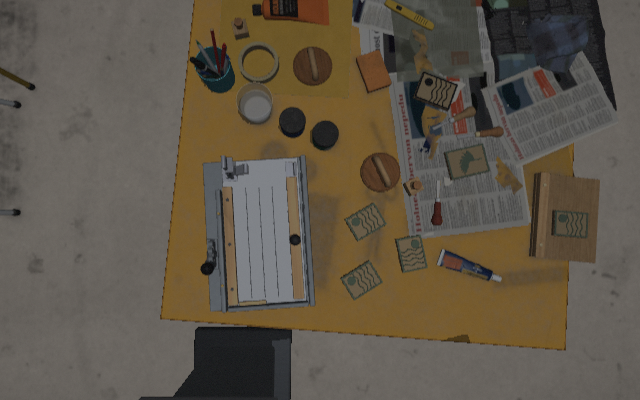

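View pics/scene0.png

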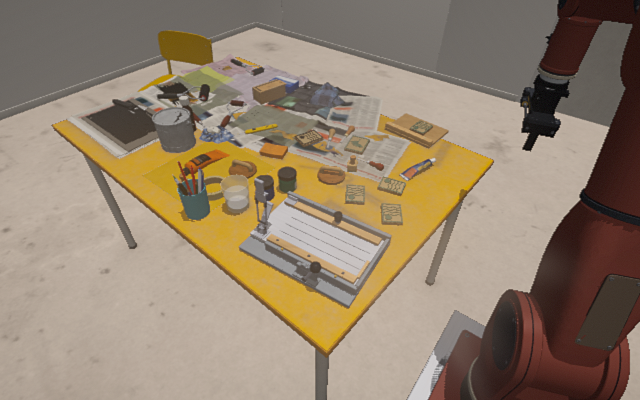

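Top view: three blocks lie on the bare table at about (365,221), (411,253) and (361,280). The others, on newspaper and board, stay put. The press is at (258,235), its head bar on the left at column 232, the latch standing open at (232,168), and the bed lever ball at (208,268).

Run:
```python
from h import *
im,d,K,T=grab('top'); P=cloud(d,K,T)
hsv=cv2.cvtColor(im,cv2.COLOR_BGR2HSV)
z=P[...,2]
tb=P[200:300,320:340].reshape(-1,3); print('table z',np.median(tb[:,2]),tb[:,2].std())
for (u,v) in [(365,221),(411,253),(361,280)]:
    m=np.zeros(z.shape,np.uint8); m[v-28:v+28,u-28:u+28]=1
    s=((z>0.007)&(z<0.022)&(m>0)).astype(np.uint8)
    n,l,st,c=cv2.connectedComponentsWithStats(s); k=1+np.argmax(st[1:,4])
    q=P[l==k]; r=cv2.minAreaRect((q[:,:2]*1000).astype(np.float32)); print((u,v),st[k,4],r,np.median(q[:,2]))
# ortho map of the press, 1px=0.5mm, at z per-pixel
def ortho(f,x0,x1,y0,y1,zz,s=2000,im=im):
    xs=np.arange(x1,x0,-1/s); ys=np.arange(y1,y0,-1/s)
    X,Y=np.meshgrid(xs,ys,indexing='ij'); W=np.stack([X,Y,np.full_like(X,zz)],-1)
    c=(W-T[:3,3])@T[:3,:3]; u=(c[...,0]/c[...,2]*K[0,0]+K[0,2]).astype(np.float32); v=(c[...,1]/c[...,2]*K[1,1]+K[1,2]).astype(np.float32)
    cv2.imwrite('pics/'+f,cv2.remap(im,u,v,cv2.INTER_CUBIC))
ortho('orth.png',0.36,0.74,-0.24,0.06,0.036,1500)
# heights rows across the press
for x in [0.48,0.56,0.62]:
    row=[]
    for y in np.arange(0.03,-0.25,-0.01):
        m=(abs(P[...,0]-x)<0.004)&(abs(P[...,1]-y)<0.004); row.append(int(np.median(z[m])*1000) if m.any() else -1)
    print(x,row)
```

```text
table z -6.554408213632623e-05 0.07002182730610719
(365, 221) 867 ((561.6353759765625, -359.4312744140625), (59.75325012207031, 79.59337615966797), 31.26717758178711) 0.011697046824353352
(411, 253) 874 ((489.30322265625, -467.79241943359375), (79.17273712158203, 60.85524368286133), 11.735039710998535) 0.011684510943042348
(361, 280) 892 ((426.2745056152344, -350.7706604003906), (59.61835479736328, 79.42609405517578), 32.7274169921875) 0.011792716555651395
0.48 [0, 0, -1, 26, 59, 22, 42, 32, 43, 40, 29, 30, 30, 29, 30, 28, 30, 29, 30, 30, 29, 30, 40, 41, 38, 16, 44, 0, 0]
0.56 [0, 0, 14, 15, 15, 43, 33, 43, 42, 30, 30, 30, 30, 30, 30, 29, 29, 29, 29, 29, 29, 34, 41, 40, 17, 45, 1, 0, 0]
0.62 [0, 0, 15, 16, 16, 43, 43, 42, 40, 28, 29, 28, 29, 29, 29, 28, 29, 30, 29, 29, 29, 41, 40, 34, 17, 42, 0, 0, 0]
```

View pics/orth.png

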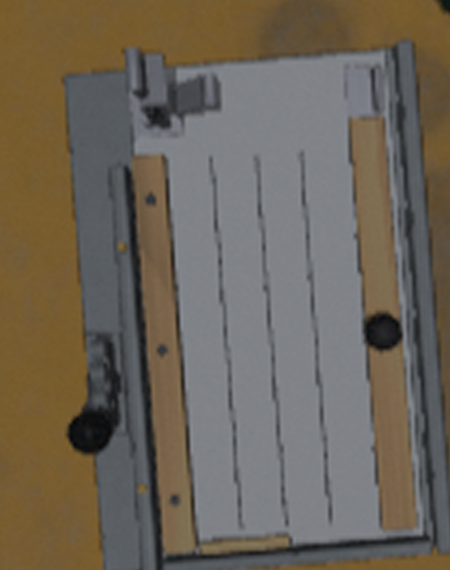

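The orthophoto shows the head bar's inner face running from (165,155) to (195,550), the end stop at its bottom end, the knob at (382,330), and the keeper at (365,88). The press is yawed about +4°.

Run:
```python
from h import *
im,d,K,T=grab('top'); P=cloud(d,K,T); z=P[...,2]
hsv=cv2.cvtColor(im,cv2.COLOR_BGR2HSV)
wood=(hsv[...,0]>8)&(hsv[...,0]<28)&(hsv[...,1]>60)
for n,zr,yr in [('head',(0.036,0.05),(-0.08,0.02)),('bar',(0.033,0.05),(-0.225,-0.15))]:
    m=wood&(z>zr[0])&(z<zr[1])&(P[...,1]>yr[0])&(P[...,1]<yr[1])&(P[...,0]<0.72)&(P[...,0]>0.35)
    m=cv2.morphologyEx(m.astype(np.uint8),cv2.MORPH_OPEN,np.ones((3,3),np.uint8))>0
    nn,l,st,c=cv2.connectedComponentsWithStats(m.astype(np.uint8)); 
    q=P[m]; print(n,len(q),cv2.minAreaRect((q[:,:2]*1000).astype(np.float32)),np.median(q[:,2]))
    a=np.polyfit(q[:,0],q[:,1],1); print('slope',a, 'mean',q.mean(0), np.percentile(q[:,0],[1,99]))
m=(z>0.05)&(z<0.13)&(P[...,0]<0.6)&(P[...,0]>0.38)&(P[...,1]>-0.24)&(P[...,1]<0.03)
nn,l,st,c=cv2.connectedComponentsWithStats(m.astype(np.uint8))
for k in range(1,nn):
    if st[k,4]>8: q=P[l==k]; hi=q[q[:,2]>q[:,2].max()-0.006]; print(st[k,4],c[k],q.mean(0).round(4),q[:,2].max().round(4),hi.mean(0).round(4))
```

```text
head 1134 ((504.6784362792969, -49.748390197753906), (262.6398010253906, 22.188753128051758), 4.6845197677612305) 0.042695079036177974
slope [ 0.08088859 -0.0907909 ] mean [ 0.50378018 -0.05004083  0.04265265] [0.37642671 0.63265849]
bar 1130 ((524.7091064453125, -194.9810791015625), (272.6351318359375, 23.30059814453125), 4.6620402336120605) 0.04073174068907737
slope [ 0.08033681 -0.23721501] mean [ 0.52381178 -0.19513365  0.0407554 ] [0.39113857 0.65817488]
99 [294.71717172 240.        ] [ 0.5185 -0.1956  0.0725] 0.0804 [ 0.5174 -0.1979  0.0756]
262 [208.45801527 261.34732824] [ 0.4704 -0.0105  0.0737] 0.0984 [ 0.4552 -0.0086  0.0938]
```

```bash
cat >> h.py <<'E'
YAW=0.0812; HM=np.array([0.5052,-0.0609])
def dn(yaw): return R.from_euler('z',yaw)*R.from_euler('x',np.pi)
def pw(x,y,z): c,s=np.cos(YAW),np.sin(YAW); return np.array([HM[0]+c*x-s*y,HM[1]+s*x+c*y,z])
def wp(w): c,s=np.cos(YAW),np.sin(YAW); a=np.array(w)[:2]-HM; return np.array([c*a[0]+s*a[1],-s*a[0]+c*a[1],w[2]])
E
python3 - <<'E'
from h import *
r=dn(np.radians(-57.3))
print(inc([0.4263,-0.3508,0.08],r)); print(inc([0.4263,-0.3508,0.013],r))
E
```

```text
[0.7673, -0.4777, 0.3839, -0.0, 0.0, 0.823]
[0.7673, -0.4776, 0.5514, -0.0, 0.0, 0.823]
```

>>> jog_arm:
  increments:
    - [0.767,-0.478,0.2,0,0,0.823]
    - [0.767,-0.478,0.2,0,0,0.823]
    - [0.767,-0.478,0.2,0,0,0.823]
    - [0.767,-0.478,0.2,0,0,0.823]
    - [0.767,-0.478,0.2,0,0,0.823]
    - [0.767,-0.478,0.2,0,0,0.823]
    - [0.767,-0.478,0.2,0,0,0.823]
    - [0.767,-0.478,0.2,0,0,0.823]
    - [0.767,-0.478,0.384,0,0,0.823]
    - [0.767,-0.478,0.384,0,0,0.823]
    - [0.767,-0.478,0.384,0,0,0.823]
    - [0.767,-0.478,0.384,0,0,0.823]
  claw: 85

```text
clock: 3.1
eef_pos: [0.4272, -0.3516, 0.082]
tcp_rot: [2.757, -1.506, 0.004]
ft_force: [-0.2, 0.2, 0.2]
opening: 0.0848
grasp_force: 0.0
```

Run:
```python
from h import *
print(bot.get_obs()['q'])
im,d,K,T=grab('wrist','w1.png'); print(find('wrist','block0_mid',T))
print(inc([0.4263,-0.3508,0.013],dn(np.radians(-57.3))))
P=cloud(d,K,T);z=P[...,2]
m=((z>0.007)&(z<0.02)&(d>0)).astype(np.uint8)
n,l,st,c=cv2.connectedComponentsWithStats(m)
for k in range(1,n):
    if st[k,4]>2000: print(st[k],cv2.minAreaRect((P[l==k][:,:2]*1000).astype(np.float32)))
```

```text
[ 0.64907588  0.27078548 -0.04694673  1.87506737  0.01501321  0.99339593
 -1.97528388]
[(0.79, [0.5635, -0.3649, 0.0104])]
[-0.0029, 0.0009, 0.1719, -0.0007, -0.0016, -0.0]
[ 260    0  152   83 8224] ((489.1939697265625, -461.0561218261719), (78.9708023071289, 49.0745964050293), 12.307915687561035)
[   93    30   111   131 12325] ((562.616943359375, -358.4342346191406), (60.707176208496094, 79.14381408691406), 31.114635467529297)
[ 278  160   87  108 8852] ((426.98583984375, -349.8939208984375), (59.64909362792969, 80.40577697753906), 32.642757415771484)
```

View pics/w1.png

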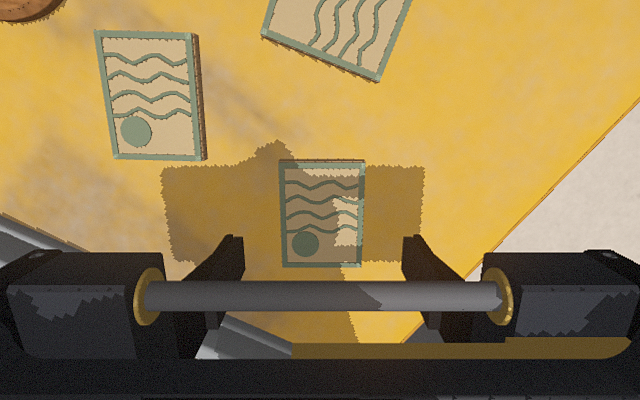

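The wrist view shows block C square between the fingers, centred at (322,213), and the other two blocks where expected. Going down to grip it.

>>> jog_arm:
  increments:
    - [0,0.001,0.1,0,0,0]
    - [0,0.001,0.172,0,0,0]
    - [0,0.001,0.172,0,0,0]
    - [0,0.001,0.172,0,0,0]

```text
clock: 3.7
eef_pos: [0.4264, -0.3514, 0.0121]
tcp_rot: [2.757, -1.506, 0.002]
ft_force: [-0.7, -0.2, -0.0]
opening: 0.0849
grasp_force: 0.0
```

>>> jog_arm:
  increments:
    - [0,0,0,0,0,0]
    - [0,0,0,0,0,0]
    - [0,0,0,0,0,0]
    - [0,0,0,0,0,0]
    - [0,0,0,0,0,0]
    - [0,0,0,0,0,0]
    - [0,0,0,0,0,0]
    - [0,0,-0.12,0,0,0]
    - [0,0,-0.28,0,0,0]
    - [0,0,-0.28,0,0,0]
    - [0,0,-0.28,0,0,0]
  claw: 50

```text
clock: 5.08
eef_pos: [0.4255, -0.3506, 0.1226]
tcp_rot: [-2.757, 1.506, 0.001]
ft_force: [0.2, 0.8, -1.6]
opening: 0.0597
grasp_force: 30.0
```

Run:
```python
from h import *
o=bot.get_obs(); print(o['eef_pos'],o['opening'],o['grasp_force'])
for x in [-0.085]:
  r=dn(YAW)
  print(inc(pw(x,-0.066,0.12),r),inc(pw(x,-0.066,0.044),r))
```

```text
[ 0.42548023 -0.35061434  0.12258906] 0.05970190130767389 29.999826550483704
[-0.4561, -0.2939, 0.0067, -0.0001, 0.0004, -0.6883] [-0.456, -0.294, 0.1967, -0.0001, 0.0004, -0.6883]
```

>>> jog_arm:
  increments:
    - [-0.456,-0.294,0.007,0,0,-0.688]
    - [-0.456,-0.294,0.007,0,0,-0.688]
    - [-0.456,-0.294,0.007,0,0,-0.688]
    - [-0.456,-0.294,0.007,0,0,-0.688]
    - [-0.456,-0.294,0.007,0,0,-0.688]
    - [-0.456,-0.294,0.007,0,0,-0.688]
    - [-0.456,-0.294,0.007,0,0,-0.688]
    - [-0.456,-0.294,0.007,0,0,-0.688]
    - [-0.456,-0.294,0.007,0,0,-0.688]
    - [-0.456,-0.294,0.007,0,0,-0.688]

```text
clock: 6.32
eef_pos: [0.4262, -0.1339, 0.1202]
tcp_rot: [-3.139, -0.125, 0.0]
ft_force: [-0.2, 0.1, -1.4]
opening: 0.0594
grasp_force: 30.0
```

Run:
```python
from h import *
o=bot.get_obs(); print(o['eef_pos'],o['opening'],o['grasp_force'],o['q'],wp(o['eef_pos']))
print(inc(pw(-0.085,-0.066,0.0435),dn(YAW)))
im,d,K,T=grab('wrist','w2.png')
```

```text
[ 0.42615611 -0.13393408  0.12024139] 0.05940614505949594 29.999922215938568 [ 0.47945512  0.03320919 -0.27749605  2.06492106  0.0104006   1.04494563
 -1.29427369] [-0.0847073  -0.06638213  0.12024139]
[-0.0007, -0.0009, 0.1919, -0.0001, 0.0001, -0.001]
```

View pics/w2.png

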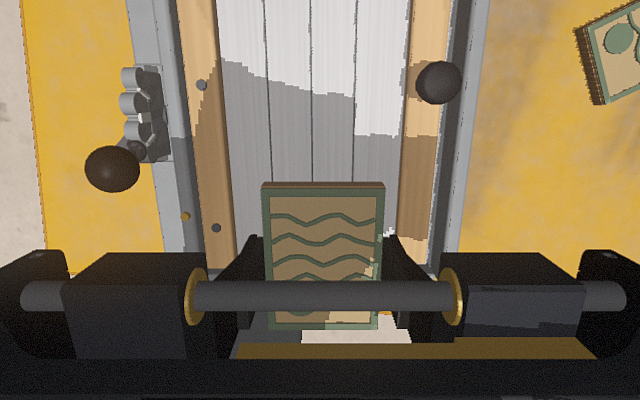

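The block is held square above the first slot, parallel to the bed lines. Lowering and releasing it.

>>> jog_arm:
  increments:
    - [0,0,0.1,0,0,0]
    - [0,0,0.17,0,0,0]
    - [0,0,0.192,0,0,0]
    - [0,0,0.192,0,0,0]
    - [0,0,0.192,0,0,0]

```text
clock: 7.0
eef_pos: [0.4271, -0.1341, 0.0447]
tcp_rot: [3.138, 0.127, 0.003]
ft_force: [-0.4, 0.0, -0.3]
opening: 0.0597
grasp_force: 30.0
```

>>> jog_arm:
  increments:
    - [0,0,0,0,0,0]
    - [0,0,0,0,0,0]
    - [0,0,0,0,0,0]
    - [0,0,0,0,0,0]
    - [0,0,-0.1,0,0,0]
    - [0,0,-0.25,0,0,0]
    - [0,0,-0.25,0,0,0]
    - [0,0,-0.25,0,0,0]
  claw: 72

```text
clock: 8.0
eef_pos: [0.426, -0.1339, 0.1434]
tcp_rot: [3.139, 0.127, 0.0]
ft_force: [-0.1, 0.8, -0.9]
opening: 0.0722
grasp_force: 0.0
```

Run:
```python
from h import *
im,d,K,T=grab('wrist','w3.png')
P=cloud(d,K,T);z=P[...,2]
im2,d2,K2,T2=grab('top','t3.png'); P2=cloud(d2,K2,T2)
for PP in (P,P2):
  for lo,hi in ((0.007,0.02),(0.037,0.049)):
    m=((PP[...,2]>lo)&(PP[...,2]<hi)).astype(np.uint8)
    n,l,st,c=cv2.connectedComponentsWithStats(m)
    for k in range(1,n):
      if st[k,4]>600:
        r=cv2.minAreaRect((PP[l==k][:,:2]*1000).astype(np.float32)); 
        if 3000<r[1][0]*r[1][1]<9000:print(lo,st[k,4],np.round(r[0],1),np.round(r[1],1),round(r[2],1))
print(inc([0.4890,-0.4674,0.08],dn(np.radians(12))),inc([0.4890,-0.4674,0.0125],dn(np.radians(12))))
```

```text
0.007 5685 [ 556.9 -348.5] [59.9 61. ] 31.4
0.037 7436 [466.4 -50.6] [189.6  23.1] 4.7
0.037 6744 [ 480.9 -196.5] [185.5  24.6] 4.8
0.037 7054 [ 426.3 -133.6] [79.6 59.9] 4.6
0.007 946 [ 930.9 -229. ] [94.5 90.9] 0.2
0.007 1037 [ 877.8 -525.8] [90.3 69.3] 69.6
0.007 1148 [ 708.4 -600.9] [70.  96.7] 13.9
0.007 997 [ 679.1 -393.9] [91.9 91.9] 45.1
0.007 1071 [598.9  -6.8] [191.9  44.2] 4.5
0.007 602 [ 587.8 -595.6] [100.6  65.2] 3.0
0.007 862 [ 561.4 -359.4] [59.8 79.3] 31.0
0.007 871 [ 489.7 -467.7] [79.6 60.6] 12.5
0.037 834 [1019.1 -834.6] [90.  88.9] 27.6
0.037 684 [ 541.5 -222.9] [341.2  12. ] 4.7
0.037 738 [ 610.9 -187.8] [169.9  25.2] 4.0
0.037 873 [538.7 -46.8] [194.3  22.9] 4.6
[0.0917, 0.8445, 0.155, -0.0006, 0.0013, -0.082] [0.092, 0.8447, 0.3238, -0.0006, 0.0013, -0.082]
```

>>> jog_arm:
  increments:
    - [0.092,0.844,0,0,0,-0.082]
    - [0.092,0.844,0,0,0,-0.082]
    - [0.092,0.844,0,0,0,-0.082]
    - [0.092,0.844,0,0,0,-0.082]
    - [0.092,0.844,0,0,0,-0.082]
    - [0.092,0.844,0,0,0,-0.082]
    - [0.092,0.844,0.155,0,0,-0.082]
    - [0.092,0.844,0.155,0,0,-0.082]
    - [0.092,0.844,0.324,0,0,-0.082]
    - [0.092,0.844,0.324,0,0,-0.082]
    - [0.092,0.844,0.324,0,0,-0.082]
  claw: 85

```text
clock: 9.48
eef_pos: [0.4905, -0.4673, 0.0156]
tcp_rot: [-3.124, -0.329, -0.0]
ft_force: [-0.0, 1.5, 1.1]
opening: 0.0851
grasp_force: 0.0
```

>>> jog_arm:
  increments:
    - [0,0,0,0,0,0]
    - [0,0,0,0,0,0]
    - [0,0,0,0,0,0]
    - [0,0,0,0,0,0]
    - [0,0,0,0,0,0]
    - [0,0,0,0,0,0]
    - [0,0,0,0,0,0]
    - [0,0,-0.12,0,0,0]
    - [0,0,-0.28,0,0,0]
    - [0,0,-0.28,0,0,0]
    - [0,0,-0.28,0,0,0]
  claw: 50

```text
clock: 10.85
eef_pos: [0.49, -0.4673, 0.1257]
tcp_rot: [-3.124, -0.329, 0.0]
ft_force: [-0.5, -0.7, -1.5]
opening: 0.0599
grasp_force: 3.0
```

Run:
```python
from h import *
o=bot.get_obs(); print(o['eef_pos'],o['opening'],o['grasp_force'])
print(inc(pw(-0.001,-0.066,0.12),dn(YAW)))
```

```text
[ 0.48995024 -0.46726935  0.12565594] 0.059868008710956405 2.9995837435126305
[0.225, -0.8224, 0.0142, -0.0001, 0.0001, 0.0817]
```

The grip has slackened, so I'll hold still and check the block.

>>> jog_arm:
  increments:
    - [0,0,0,0,0,0]
    - [0,0,0,0,0,0]
    - [0,0,0,0,0,0]
    - [0,0,0,0,0,0]
    - [0,0,0,0,0,0]
    - [0,0,0,0,0,0]
  claw: 50

```text
clock: 11.6
eef_pos: [0.4901, -0.4674, 0.126]
tcp_rot: [3.124, 0.329, 0.0]
ft_force: [0.5, 0.4, -0.9]
opening: 0.0598
grasp_force: 30.0
```

Run:
```python
from h import *
o=bot.get_obs(); print(o['eef_pos'],o['opening'],o['grasp_force'])
im,d,K,T=grab('wrist','w4.png')
P=cloud(d,K,T);print(inc(pw(-0.001,-0.066,0.12),dn(YAW)))
m=(P[...,2]>0.08)&(P[...,2]<0.14)&(abs(P[...,0]-o['eef_pos'][0])<0.06)&(abs(P[...,1]-o['eef_pos'][1])<0.028)
q=P[m]; print(len(q), q.min(0),q.max(0)); 
print(np.linalg.lstsq(np.c_[q[:,:2]-q[:,:2].mean(0),np.ones(len(q))],q[:,2],rcond=None)[0])
```

```text
[ 0.49014599 -0.46742788  0.12597742] 0.05980467303741389 29.999426901340485
[0.2246, -0.823, 0.0149, 0.0, -0.0001, 0.0817]
12358 [ 0.44534398 -0.49542747  0.11080528] [ 0.53577302 -0.4394322   0.13995548]
[-0.01457324 -0.02279469  0.12216023]
```

View pics/w4.png

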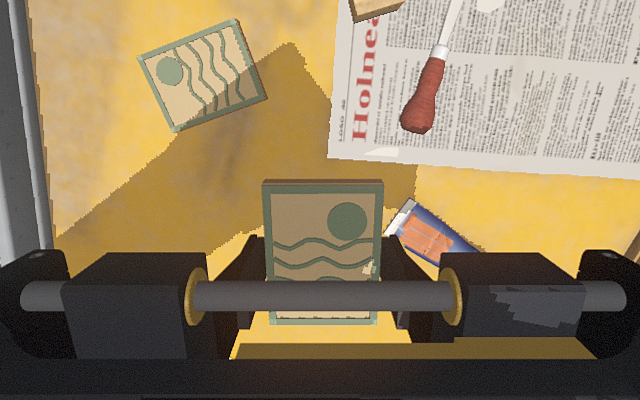

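The grip is back at 30 N and the block at (323,252) is still level. Carrying it to the middle slot.

>>> jog_arm:
  increments:
    - [0.225,-0.823,0,0,0,0.082]
    - [0.225,-0.823,0,0,0,0.082]
    - [0.225,-0.823,0,0,0,0.082]
    - [0.225,-0.823,0,0,0,0.082]
    - [0.225,-0.823,0,0,0,0.082]
    - [0.225,-0.823,0,0,0,0.082]
    - [0.225,-0.823,0,0,0,0.082]
    - [0.225,-0.823,0,0,0,0.082]
    - [0.225,-0.823,0.1,0,0,0.082]
    - [0.225,-0.823,0.1,0,0,0.082]
    - [0.225,-0.823,0.1,0,0,0.082]

```text
clock: 13.02
eef_pos: [0.51, -0.1276, 0.0868]
tcp_rot: [3.139, 0.125, 0.0]
ft_force: [0.8, -0.6, -0.2]
opening: 0.0594
grasp_force: 30.0
```

Run:
```python
from h import *
o=bot.get_obs(); print(o['eef_pos'],o['opening'],o['grasp_force'],wp(o['eef_pos']))
print(inc(pw(-0.001,-0.066,0.0455),dn(YAW)))
```

```text
[ 0.50996499 -0.12760536  0.08681542] 0.05936705576667569 29.999428689479828 [-0.00066124 -0.06687206  0.08681542]
[-0.0009, -0.0022, 0.1033, 0.0001, -0.0002, -0.0012]
```

>>> jog_arm:
  increments:
    - [-0.001,-0.002,0.08,0,0,0]
    - [-0.001,-0.002,0.103,0,0,0]
    - [-0.001,-0.002,0.103,0,0,0]
    - [-0.001,-0.002,0.103,0,0,0]

```text
clock: 13.52
eef_pos: [0.5099, -0.1262, 0.0459]
tcp_rot: [3.139, 0.127, 0.002]
ft_force: [-0.5, 0.4, -0.4]
opening: 0.0594
grasp_force: 30.0
```

>>> jog_arm:
  increments:
    - [0,0,0,0,0,0]
    - [0,0,0,0,0,0]
    - [0,0,0,0,0,0]
    - [0,0,0,0,0,0]
    - [0,0,-0.1,0,0,0]
    - [0,0,-0.25,0,0,0]
    - [0,0,-0.25,0,0,0]
    - [0,0,-0.25,0,0,0]
  claw: 72

```text
clock: 14.52
eef_pos: [0.509, -0.126, 0.1445]
tcp_rot: [3.139, 0.127, -0.0]
ft_force: [-0.5, 0.2, -0.2]
opening: 0.072
grasp_force: 0.0
```

```bash
cat >> h.py <<'E'
def rects(PP,lo,hi):
    m=((PP[...,2]>lo)&(PP[...,2]<hi)).astype(np.uint8)
    n,l,st,c=cv2.connectedComponentsWithStats(m); out=[]
    for k in range(1,n):
      if st[k,4]>600:
        q=PP[l==k]; r=cv2.minAreaRect((q[:,:2]*1000).astype(np.float32))
        if 3000<r[1][0]*r[1][1]<9000: out.append((st[k,4],np.round(r[0],1).tolist(),np.round(r[1],1).tolist(),round(r[2],1),float(np.median(q[:,2]).round(4))))
    return out
E
python3 - <<'E'
from h import *
im,d,K,T=grab('wrist'); P=cloud(d,K,T)
print('wrist',rects(P,0.037,0.049),rects(P,0.007,0.02))
im,d,K,T=grab('top'); P=cloud(d,K,T); print('top',[r for r in rects(P,0.007,0.02) if r[1][0]<620])
print(inc([0.5618,-0.3592,0.08],dn(np.radians(-58.8))),inc([0.5618,-0.3592,0.0125],dn(np.radians(-58.8))))
E
```

```text
wrist [(np.int32(6870), [563.9, -189.8], [185.8, 24.4], 4.7, 0.0392), (np.int32(6897), [542.9, -44.5], [186.2, 23.0], 4.8, 0.0411), (np.int32(7013), [509.7, -125.5], [79.7, 59.8], 4.8, 0.04)] [(np.int32(4959), [577.3, -5.3], [141.4, 41.4], 4.4, 0.0141), (np.int32(6302), [562.5, -357.5], [60.8, 81.3], 31.3, 0.01)]
top [(np.int32(864), [561.5, -359.5], [59.9, 79.9], 31.1, 0.0116)]
[0.0866, 0.5925, 0.1578, 0.0004, 0.0015, 0.7047] [0.087, 0.5926, 0.3266, 0.0004, 0.0015, 0.7047]
```

>>> jog_arm:
  increments:
    - [0.087,0.593,0,0,0,0.705]
    - [0.087,0.593,0,0,0,0.705]
    - [0.087,0.593,0,0,0,0.705]
    - [0.087,0.593,0,0,0,0.705]
    - [0.087,0.593,0,0,0,0.705]
    - [0.087,0.593,0,0,0,0.705]
    - [0.087,0.593,0,0,0,0.705]
    - [0.087,0.593,0.157,0,0,0.705]
    - [0.087,0.593,0.157,0,0,0.705]
    - [0.087,0.593,0.327,0,0,0.705]
    - [0.087,0.593,0.327,0,0,0.705]
    - [0.087,0.593,0.327,0,0,0.705]
  claw: 85

```text
clock: 16.12
eef_pos: [0.5636, -0.3599, 0.0159]
tcp_rot: [2.738, -1.541, 0.001]
ft_force: [0.6, -0.7, 0.3]
opening: 0.0849
grasp_force: 0.0
```

>>> jog_arm:
  increments:
    - [0,0,0,0,0,0]
    - [0,0,0,0,0,0]
    - [0,0,0,0,0,0]
    - [0,0,0,0,0,0]
    - [0,0,0,0,0,0]
    - [0,0,0,0,0,0]
    - [0,0,0,0,0,0]
    - [0,0,-0.12,0,0,0]
    - [0,0,-0.28,0,0,0]
    - [0,0,-0.28,0,0,0]
    - [0,0,-0.28,0,0,0]
  claw: 50

```text
clock: 17.5
eef_pos: [0.5629, -0.3594, 0.1257]
tcp_rot: [-2.737, 1.543, 0.0]
ft_force: [0.0, 0.2, -1.7]
opening: 0.0595
grasp_force: 30.0
```

Run:
```python
from h import *
o=bot.get_obs(); print(o['eef_pos'],o['opening'],o['grasp_force'])
print(inc(pw(0.083,-0.066,0.12),dn(YAW)),inc(pw(0.083,-0.066,0.0455),dn(YAW)))
```

```text
[ 0.56285128 -0.35943858  0.12570338] 0.05954829171973235 29.999970495700836
[-0.4729, -0.375, 0.0143, -0.0001, 0.0001, -0.7053] [-0.4728, -0.375, 0.2006, -0.0001, 0.0001, -0.7053]
```

>>> jog_arm:
  increments:
    - [-0.236,-0.188,-0.05,0,0,-0.705]
    - [-0.236,-0.188,-0.05,0,0,-0.705]
    - [-0.236,-0.188,-0.05,0,0,-0.705]
    - [-0.236,-0.188,-0.05,0,0,-0.705]
    - [-0.236,-0.188,-0.05,0,0,-0.705]
    - [-0.236,-0.188,-0.05,0,0,-0.705]
    - [-0.473,-0.375,0.0,0,0,-0.705]
    - [-0.473,-0.375,0.0,0,0,-0.705]
    - [-0.473,-0.375,0.0,0,0,-0.705]
    - [-0.473,-0.375,0.1,0,0,-0.705]
    - [-0.473,-0.375,0.1,0,0,-0.705]
    - [-0.473,-0.375,0.1,0,0,-0.705]

```text
clock: 19.0
eef_pos: [0.5933, -0.1206, 0.0862]
tcp_rot: [-3.139, -0.126, 0.001]
ft_force: [0.4, -0.3, -0.3]
opening: 0.0593
grasp_force: 30.0
```

Run:
```python
from h import *
o=bot.get_obs(); print(o['eef_pos'],o['opening'],o['grasp_force'],wp(o['eef_pos']))
print(inc(pw(0.083,-0.066,0.0455),dn(YAW)))
```

```text
[ 0.59327009 -0.12061762  0.08615146] 0.05933357967815216 29.999880194664 [ 0.08293616 -0.06666429  0.08615146]
[0.0002, -0.0016, 0.1016, -0.0001, 0.0005, -0.0008]
```

>>> jog_arm:
  increments:
    - [0,-0.001,0.08,0,0,0]
    - [0,-0.001,0.102,0,0,0]
    - [0,-0.001,0.102,0,0,0]
    - [0,-0.001,0.102,0,0,0]

```text
clock: 19.5
eef_pos: [0.5941, -0.1199, 0.0464]
tcp_rot: [3.139, 0.126, 0.002]
ft_force: [-0.2, 0.7, -0.1]
opening: 0.0596
grasp_force: 30.0
```

>>> jog_arm:
  increments:
    - [0,0,0,0,0,0]
    - [0,0,0,0,0,0]
    - [0,0,0,0,0,0]
    - [0,0,0,0,0,0]
    - [0,0,-0.1,0,0,0]
    - [0,0,-0.25,0,0,0]
    - [0,0,-0.25,0,0,0]
    - [0,0,-0.25,0,0,0]
  claw: 72

```text
clock: 20.5
eef_pos: [0.5933, -0.1197, 0.1451]
tcp_rot: [3.139, 0.127, 0.0]
ft_force: [-0.4, 0.1, -0.2]
opening: 0.0719
grasp_force: 0.0
```

Run:
```python
from h import *
im,d,K,T=grab('wrist','w5.png'); P=cloud(d,K,T); print(rects(P,0.037,0.049))
im,d,K,T=grab('top'); P=cloud(d,K,T); print('top',[r for r in rects(P,0.007,0.02) if r[1][0]<620])
print(inc(pw(0,-0.215,0.13),dn(YAW)))
```

```text
[(np.int32(5315), [626.3, -185.2], [138.9, 25.8], 4.4, 0.0395), (np.int32(6982), [592.1, -119.5], [80.2, 59.8], 4.7, 0.0399)]
top []
[-0.2055, 0.3738, 0.0346, -0.0004, 0.0014, -0.0003]
```

View pics/w5.png

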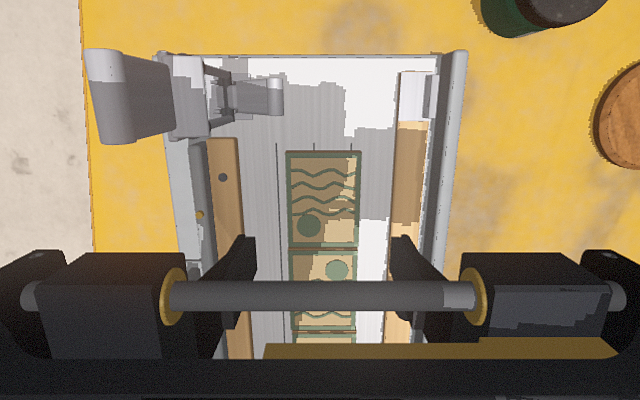

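All three blocks are in the pocket in a row, at (322,200), (322,290) and (322,335), with gaps of 3–4 mm. Next the knob, gripped across x.

Run:
```python
from h import *
r=dn(YAW+np.pi/2)
print(inc(pw(0.001,-0.1365,0.14),r),inc(pw(0.001,-0.1365,0.056),r))
```

```text
[-0.2032, 0.1775, 0.0097, -0.0014, 0.0008, -1.0003] [-0.2027, 0.1776, 0.2197, -0.0014, 0.0008, -1.0003]
```

>>> jog_arm:
  increments:
    - [-0.203,0.178,-0.05,0,0,0]
    - [-0.203,0.178,-0.05,0,0,-0.1]
    - [-0.203,0.178,-0.05,0,0,-1]
    - [-0.203,0.178,0.01,0,0,-1]
    - [-0.203,0.178,0.01,0,0,-1]
    - [-0.203,0.178,0.01,0,0,-1]
    - [-0.203,0.178,0.01,0,0,-1]
    - [-0.203,0.178,0.01,0,0,-1]
    - [-0.203,0.178,0.01,0,0,-1]
    - [-0.203,0.178,0.01,0,0,-1]
    - [-0.203,0.178,0.01,0,0,-1]
    - [-0.203,0.178,0.01,0,0,-1]
  claw: 70

```text
clock: 22.1
eef_pos: [0.5179, -0.1971, 0.1405]
tcp_rot: [-2.132, -2.306, 0.0]
ft_force: [-0.4, 0.5, -0.3]
opening: 0.07
grasp_force: 0.0
```

Run:
```python
from h import *
r=dn(YAW+np.pi/2); o=bot.get_obs(); print(o['q'],wp(o['eef_pos']))
im,d,K,T=grab('wrist','w6.png'); P=cloud(d,K,T); m=(P[...,2]>0.05)&(P[...,2]<0.09)&(np.hypot(P[...,0]-o['eef_pos'][0],P[...,1]-o['eef_pos'][1])<0.03)
if m.sum(): print(m.sum(), wp(P[m].mean(0)),P[m][:,2].max())
print(inc(pw(0.001,-0.1365,0.056),r))
im,d,K,T=grab('scene','s6.png')
```

```text
[ 0.58464545  0.23257493 -0.34286617  1.80117483  0.08574289  1.12353814
  0.2913696 ] [ 0.00156471 -0.13674525  0.14049353]
945 [ 0.00296036 -0.13134471  0.07166384] 0.07527230958632183
[0.0005, -0.0015, 0.2117, -0.0005, -0.0003, -0.0016]
```

View pics/w6.png

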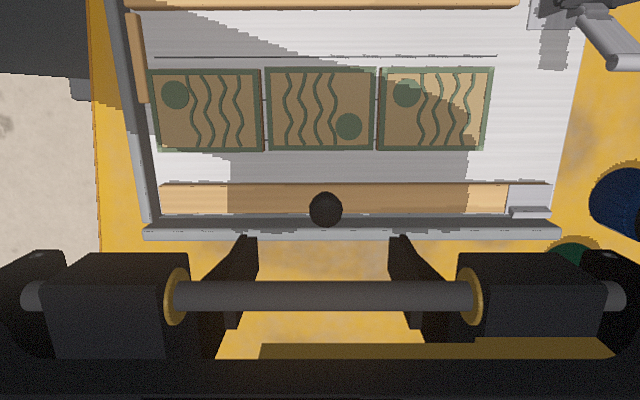

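Three blocks side by side at (205,108), (320,108), (434,108); the knob at (326,209) lies midway between the fingers. Going down to grip it.

>>> jog_arm:
  increments:
    - [0,-0.001,0.12,0,0,0]
    - [0,-0.001,0.211,0,0,0]
    - [0,-0.001,0.211,0,0,0]
    - [0,-0.001,0.211,0,0,0]

```text
clock: 22.7
eef_pos: [0.5179, -0.1971, 0.057]
tcp_rot: [-2.13, -2.309, 0.0]
ft_force: [-0.8, 0.3, 0.2]
opening: 0.0703
grasp_force: 0.0
```

>>> jog_arm:
  increments:
    - [0,0,0,0,0,0]
    - [0,0,0,0,0,0]
    - [0,0,0,0,0,0]
    - [0,0,0,0,0,0]
    - [0,0,0,0,0,0]
    - [0,0,0,0,0,0]
    - [0,0,0,0,0,0]
    - [0,0,0,0,0,0]
  claw: 15

```text
clock: 23.7
eef_pos: [0.5197, -0.197, 0.057]
tcp_rot: [2.128, 2.308, 0.004]
ft_force: [7.7, -0.6, -5.6]
opening: 0.0228
grasp_force: 29.9
```

Run:
```python
from h import *
o=bot.get_obs(); p=wp(o['eef_pos']); print(p,inc(pw(p[0],p[1]+0.05,p[2])))
```

```text
[ 0.00342863 -0.13683446  0.0570197 ] [0.125, 0.0, -0.0001, 0.0, 0.0, 0.0]
```

>>> jog_arm:
  increments:
    - [0.02,0.004,0,0,0,0]
    - [0.045,0.004,0,0,0,0]
    - [0.07,0.004,0,0,0,0]
    - [0.095,0.004,0,0,0,0]
    - [0.12,0.004,0,0,0,0]
    - [0.14,0.004,0,0,0,0]
    - [0.15,0.004,0,0,0,0]
    - [0.15,0.004,0,0,0,0]
    - [0.15,0.004,0,0,0,0]

```text
clock: 24.82
eef_pos: [0.5148, -0.1364, 0.0569]
tcp_rot: [-2.129, -2.31, -0.001]
ft_force: [3.6, 3.3, 0.3]
opening: 0.0224
grasp_force: 30.0
```

Run:
```python
from h import *
o=bot.get_obs(); p=wp(o['eef_pos']); print(p,o['opening'],o['grasp_force'])
```

```text
[ 0.00343509 -0.07600139  0.05686751] 0.02235397343181454 30.027241252100794
```

>>> jog_arm:
  increments:
    - [0.003,0,0,0,0,0]
    - [0.006,0,0,0,0,0]
    - [0.008,0,0,0,0,0]
    - [0.008,0,0,0,0,0]

```text
clock: 25.32
eef_pos: [0.5147, -0.1349, 0.0569]
tcp_rot: [2.13, 2.308, -0.0]
ft_force: [5.0, -2.4, -1.0]
opening: 0.0228
grasp_force: 30.0
```

>>> jog_arm:
  increments:
    - [0.002,0,0,0,0,0]
    - [0.002,0,0,0,0,0]

```text
clock: 25.58
eef_pos: [0.5146, -0.1342, 0.0569]
tcp_rot: [2.13, 2.308, 0.0]
ft_force: [5.1, -1.8, -1.6]
opening: 0.0227
grasp_force: 30.0
```

Run:
```python
from h import *
o=bot.get_obs(); p=wp(o['eef_pos']); print(p,o['ft_force'])
im,d,K,T=grab('wrist','w7.png'); P=cloud(d,K,T)
for n in ['claw_tab','claw_pivot','keeper','lever_grip']: print(n,[(a,wp(b).round(4).tolist()) for a,b in find('wrist',n,T)])
```

```text
[ 0.00343347 -0.0737903   0.05693517] [ 5.13000093 -1.81928906 -1.60363339]
claw_tab []
claw_pivot []
keeper [(0.63, [0.0265, -0.066, 0.0427])]
lever_grip []
```

View pics/w7.png

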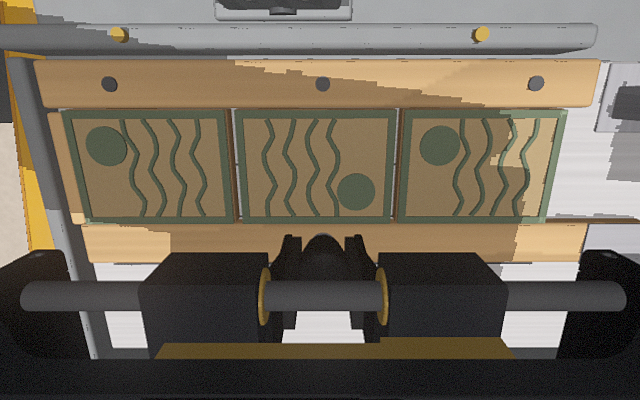

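The blocks are nearly against the head bar, along row 108. I'll creep until the force rises.

>>> jog_arm:
  increments:
    - [0.003,0,0,0,0,0]
    - [0.005,0,0,0,0,0]
    - [0.005,0,0,0,0,0]

```text
clock: 26.2
eef_pos: [0.5145, -0.1336, 0.057]
tcp_rot: [2.13, 2.305, -0.001]
ft_force: [6.7, -7.7, -2.6]
opening: 0.023
grasp_force: 30.0
```

>>> jog_arm:
  increments:
    - [0.003,0,0,0,0,0]
    - [0.003,0,0,0,0,0]

```text
clock: 26.45
eef_pos: [0.5145, -0.1336, 0.057]
tcp_rot: [2.131, 2.304, -0.002]
ft_force: [8.4, -10.8, -5.1]
opening: 0.023
grasp_force: 29.9
```

The bar stalled at about 11 N, so it is tight. Release, rise and inspect the latch.

>>> jog_arm:
  increments:
    - [-0.006,0,0,0,0,0]
    - [-0.006,0,0,0,0,0]
    - [-0.006,0,0,0,0,0]
    - [-0.006,0,-0.1,0,0,0]
    - [-0.006,0,-0.25,0,0,0]
    - [-0.1,0.2,-0.4,0,0,0]
    - [-0.2,0.35,-0.5,0,0,0]
    - [-0.2,0.35,-0.5,0,0,0]
    - [-0.2,0.35,-0.5,0,0,0]
    - [-0.2,0.35,-0.5,0,0,0]
    - [-0.2,0.35,-0.5,0,0,0]
  claw: 60

```text
clock: 27.82
eef_pos: [0.6588, -0.1977, 0.256]
tcp_rot: [-2.128, -2.309, 0.001]
ft_force: [-0.8, -0.3, -0.1]
opening: 0.0598
grasp_force: 0.0
```

```bash
python3 - <<'E'
from h import *
o=bot.get_obs(); print(wp(o['eef_pos']),o['q'])
for cam in ['wrist','top','scene']:
    im,d,K,T=grab(cam,cam+'8.png'); print(cam)
    for n in ['claw_tab','claw_pivot','keeper','lever_grip','claw_tip','latch_pivot','bar_knob']: print(n,[(a,wp(b).round(4).tolist()) for a,b in find(cam,n,T)[:3]])
    P=cloud(d,K,T); W=np.stack(wp(P.reshape(-1,3).T) if 0 else [ (P[...,0]-HM[0])*np.cos(YAW)+(P[...,1]-HM[1])*np.sin(YAW), -(P[...,0]-HM[0])*np.sin(YAW)+(P[...,1]-HM[1])*np.cos(YAW), P[...,2]],-1)
    m=(W[...,2]>0.05)&(W[...,2]<0.2)&(W[...,0]>0.12)&(W[...,0]<0.2)&(abs(W[...,1])<0.1)
    q=W[m]; print(len(q))
    for z0 in np.arange(0.05,0.19,0.01):
        s=q[(q[:,2]>=z0)&(q[:,2]<z0+0.01)]
        if len(s)>5: print(round(z0,2),len(s),np.percentile(s[:,0],[3,97]).round(3),np.percentile(s[:,1],[3,50,97]).round(3))
E
cp pics/wrist8.png pics/c8.png
```

```text
[ 0.1420145  -0.14879523  0.25597687] [ 0.46890545  0.42856637 -0.34592371  1.30694466  0.14261984  1.43202313
  0.21355136]
wrist
claw_tab [(0.74, [0.1608, -0.0144, 0.1659])]
claw_pivot [(0.63, [0.1627, -0.0139, 0.1081]), (0.56, [0.0255, -0.0682, 0.0385])]
keeper [(0.67, [0.0285, -0.0701, 0.0408])]
lever_grip [(0.6, [0.1619, -0.0152, 0.1115]), (0.39, [0.1067, -0.4005, 0.0092])]
claw_tip [(0.71, [0.1628, -0.0128, 0.1655])]
latch_pivot [(0.58, [0.0482, -0.084, 0.0284])]
bar_knob [(0.56, [0.0256, -0.0694, 0.0372])]
2223
0.05 63 [0.149 0.176] [-0.083 -0.08  -0.004]
0.06 104 [0.149 0.176] [-0.006 -0.004 -0.003]
0.07 236 [0.15  0.172] [-0.016 -0.011 -0.005]
0.08 191 [0.149 0.172] [-0.024 -0.02  -0.006]
0.09 206 [0.148 0.172] [-0.032 -0.028 -0.006]
0.1 340 [0.153 0.172] [-0.043 -0.038 -0.032]
0.12 6 [0.145 0.148] [-0.009 -0.009 -0.008]
0.13 14 [0.145 0.148] [-0.01  -0.009 -0.008]
0.14 36 [0.145 0.148] [-0.01  -0.008 -0.004]
0.15 12 [0.146 0.15 ] [-0.016 -0.008 -0.006]
0.16 973 [0.149 0.177] [-0.02  -0.015 -0.01 ]
0.17 38 [0.153 0.172] [-0.011 -0.01  -0.01 ]
top
claw_tab []
claw_pivot [(0.4
[... 938 characters left out ...]
04, -0.0677, 0.0433])]
461
0.05 48 [0.15  0.176] [-0.082  0.005  0.012]
0.06 37 [0.147 0.178] [-0.005 -0.001  0.005]
0.07 33 [0.147 0.177] [-0.019 -0.007 -0.   ]
0.08 35 [0.147 0.176] [-0.024 -0.016 -0.   ]
0.09 35 [0.146 0.175] [-0.035 -0.026 -0.001]
0.1 40 [0.146 0.177] [-0.041 -0.034 -0.001]
0.11 15 [0.146 0.178] [-0.038 -0.005 -0.001]
0.12 10 [0.146 0.176] [-0.007 -0.003 -0.   ]
0.13 20 [0.144 0.177] [-0.007 -0.003 -0.001]
0.14 37 [0.144 0.178] [-0.007 -0.004 -0.002]
0.15 33 [0.145 0.177] [-0.009 -0.005 -0.004]
0.16 41 [0.147 0.176] [-0.019 -0.006 -0.004]
0.17 24 [0.151 0.172] [-0.009 -0.005 -0.003]
0.18 25 [0.15  0.175] [-0.009 -0.005 -0.004]
0.19 28 [0.15  0.173] [-0.01  -0.006 -0.004]
```

View pics/wrist8.png

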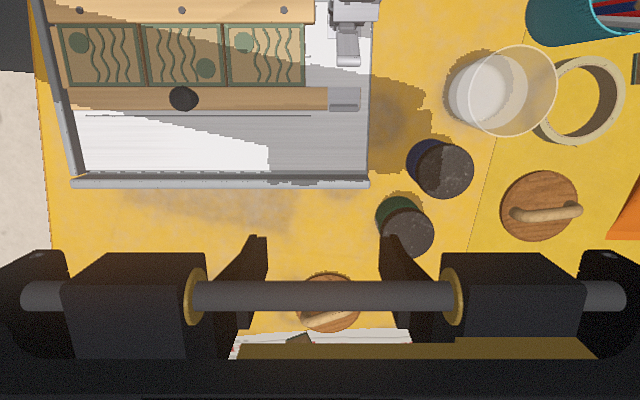

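The wrist view shows the bar hard against the blocks, the keeper at (345,98), and the latch upright at (350,30). Next I pinch the claw tab from above, at press coordinates of about (0.161, -0.007).

Run:
```python
from h import *
r=dn(YAW+np.pi/2)
print(inc(pw(0.161,-0.007,0.256),r),inc(pw(0.161,-0.007,0.188),r))
```

```text
[0.3568, 0.0445, 0.0019, -0.0, -0.0, -0.0003] [0.3568, 0.0445, 0.1719, -0.0, -0.0, -0.0003]
```

>>> jog_arm:
  increments:
    - [0.1,0.045,0,0,0,0]
    - [0.25,0.045,0,0,0,0]
    - [0.357,0.045,0,0,0,0]
    - [0.357,0.045,0,0,0,0]
    - [0.357,0.045,0,0,0,0]
    - [0.357,0.045,0,0,0,0]

```text
clock: 29.78
eef_pos: [0.6664, -0.0566, 0.2566]
tcp_rot: [2.132, 2.307, -0.001]
ft_force: [0.6, 0.2, -0.2]
opening: 0.0602
grasp_force: 0.0
```

Run:
```python
from h import *
r=dn(YAW+np.pi/2)
o=bot.get_obs(); print(wp(o['eef_pos']),inc(pw(0.161,-0.007,0.188),r))
for cam in ['wrist','scene']:
    im,d,K,T=grab(cam,cam+'9.png'); P=cloud(d,K,T); W=np.stack([ (P[...,0]-HM[0])*np.cos(YAW)+(P[...,1]-HM[1])*np.sin(YAW), -(P[...,0]-HM[0])*np.sin(YAW)+(P[...,1]-HM[1])*np.cos(YAW), P[...,2]],-1)
    m=(W[...,2]>0.1)&(W[...,2]<0.225)&(W[...,0]>0.12)&(W[...,0]<0.2)&(abs(W[...,1])<0.06); q=W[m]
    for z0 in np.arange(0.13,0.225,0.01):
        s=q[(q[:,2]>=z0)&(q[:,2]<z0+0.01)]
        if len(s)>5: print(cam,round(z0,2),len(s),np.percentile(s[:,0],[3,97]).round(3),np.percentile(s[:,1],[3,50,97]).round(3))
cv2.imwrite('pics/c9.png',np.hstack([cv2.imread('pics/wrist9.png')[:,170:520],cv2.resize(cv2.imread('pics/scene9.png')[150:270,200:305],(350,400))]))
```

```text
[ 0.16106935 -0.00875391  0.25659392] [0.0045, -0.0001, 0.1715, -0.0001, 0.0004, -0.0017]
wrist 0.13 77 [0.146 0.18 ] [-0.004 -0.002 -0.001]
wrist 0.14 205 [0.146 0.18 ] [-0.006 -0.004 -0.002]
wrist 0.15 179 [0.148 0.178] [-0.005 -0.004 -0.004]
wrist 0.16 227 [0.148 0.178] [-0.018 -0.005 -0.004]
wrist 0.17 153 [0.152 0.174] [-0.005 -0.004 -0.004]
wrist 0.18 180 [0.152 0.174] [-0.006 -0.005 -0.004]
wrist 0.19 162 [0.152 0.174] [-0.006 -0.005 -0.005]
wrist 0.2 477 [0.152 0.174] [-0.011 -0.007 -0.004]
scene 0.13 20 [0.144 0.177] [-0.007 -0.004 -0.001]
scene 0.14 36 [0.145 0.178] [-0.008 -0.004 -0.002]
scene 0.15 33 [0.146 0.176] [-0.008 -0.005 -0.003]
scene 0.16 40 [0.147 0.175] [-0.018 -0.006 -0.003]
scene 0.17 23 [0.151 0.171] [-0.008 -0.005 -0.003]
scene 0.18 26 [0.152 0.174] [-0.01  -0.005 -0.004]
scene 0.19 29 [0.151 0.172] [-0.011 -0.006 -0.004]
scene 0.2 37 [0.15  0.174] [-0.011 -0.007 -0.003]
```

View pics/c9.png

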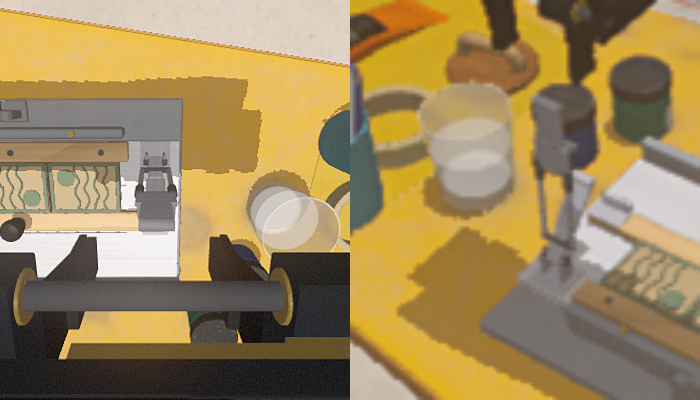

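The tab stands upright, its top at about z = 0.21, centred at press (0.163, -0.008). Going down to pinch it.

>>> jog_arm:
  increments:
    - [0.002,0.005,0.05,0,0,0]
    - [0.002,0.005,0.11,0,0,0]
    - [0.002,0.005,0.172,0,0,0]
    - [0.002,0.005,0.172,0,0,0]
    - [0.002,0.005,0.172,0,0,0]

```text
clock: 30.5
eef_pos: [0.6686, -0.0539, 0.1883]
tcp_rot: [2.13, 2.309, 0.001]
ft_force: [-2.1, -0.9, -0.2]
opening: 0.06
grasp_force: 0.0
```

>>> jog_arm:
  increments:
    - [0,0,0,0,0,0]
    - [0,0,0,0,0,0]
    - [0,0,0,0,0,0]
    - [0,0,0,0,0,0]
    - [0,0,0,0,0,0]
    - [0,0,0,0,0,0]
    - [0,0,0,0,0,0]
  claw: 15

```text
clock: 31.38
eef_pos: [0.6684, -0.0538, 0.188]
tcp_rot: [2.13, 2.309, 0.0]
ft_force: [0.3, 0.0, -0.8]
opening: 0.0232
grasp_force: 30.0
```

Run:
```python
from h import *
o=bot.get_obs(); p=wp(o['eef_pos']); print(p)
cp=np.array([-0.004,0.064]); g=np.array([p[1],p[2]+0.008])-cp; r=np.hypot(*g); a0=np.arctan2(g[1],g[0]); print(r,np.degrees(a0))
for deg in range(5,90,8):
    a=a0+np.radians(deg); n=cp+r*np.array([np.cos(a),np.sin(a)])
    print(deg,round(np.degrees(a)),inc(pw(p[0],n[0],n[1]-0.008))[:3])
```

```text
[ 0.16327714 -0.00613743  0.18804297]
0.1320602670537466 90.92738780736568
5 96 [-0.0288, 0.0, 0.0017]
13 104 [-0.0741, 0.0, 0.0097]
21 112 [-0.1179, 0.0001, 0.0238]
29 120 [-0.1594, 0.0001, 0.044]
37 128 [-0.1976, 0.0001, 0.0697]
45 136 [-0.2319, 0.0001, 0.1005]
53 144 [-0.2615, 0.0001, 0.1357]
61 152 [-0.286, 0.0001, 0.1747]
69 160 [-0.3048, 0.0001, 0.2168]
77 168 [-0.3175, 0.0001, 0.261]
85 176 [-0.324, 0.0001, 0.3066]
```

>>> jog_arm:
  increments:
    - [-0.029,0,0.002,0,0,0]
    - [-0.051,0,0.005,0,0,0]
    - [-0.074,0,0.01,0,0,0]
    - [-0.096,0,0.016,0,0,0]
    - [-0.118,0,0.024,0,0,0]
    - [-0.139,0,0.033,0,0,0]
    - [-0.159,0,0.044,0,0,0]
    - [-0.179,0,0.056,0,0,0]
    - [-0.198,0,0.07,0,0,0]
    - [-0.198,0,0.07,0,0,0]
    - [-0.198,0,0.07,0,0,0]

```text
clock: 32.75
eef_pos: [0.6747, -0.1327, 0.16]
tcp_rot: [2.13, 2.309, -0.0]
ft_force: [0.2, 3.2, -3.0]
opening: 0.0233
grasp_force: 30.0
```

Run:
```python
from h import *
o=bot.get_obs(); p=wp(o['eef_pos']); print(p,o['opening'],o['grasp_force'])
im,d,K,T=grab('scene','s10.png'); im2,_,_,_=grab('wrist')
cv2.imwrite('pics/c10.png',np.hstack([im2[:,170:520],cv2.resize(im[150:270,200:305],(350,400))]))
cp=np.array([-0.004,0.064]); a0=np.arctan2(p[2]+0.008-cp[1],p[1]-cp[0]); r=0.132; print(np.degrees(a0))
for deg in range(0,56,8):
    a=np.radians(128+deg); n=cp+r*np.array([np.cos(a),np.sin(a)]); print(128+deg,inc(pw(p[0],n[0],n[1]-0.008))[:3])
```

```text
[ 0.1631157  -0.08532898  0.16002418] 0.023310477292238167 29.997995495796204
128.01927987789637
128 [0.0, 0.0, 0.0003]
136 [-0.0342, 0.0, 0.0311]
144 [-0.0638, 0.0, 0.0664]
152 [-0.0882, 0.0, 0.1054]
160 [-0.1069, 0.0, 0.1475]
168 [-0.1196, 0.0, 0.1917]
176 [-0.1259, 0.0001, 0.2373]
```

View pics/c10.png

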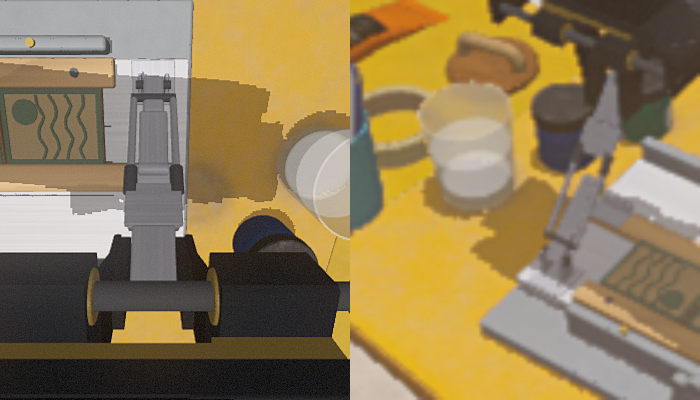

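The claw follows the pinch: the tab is held at (150,250) in the left half and the claw now leans past the lever. Laying it down.

>>> jog_arm:
  increments:
    - [-0.017,0,0.015,0,0,0]
    - [-0.034,0,0.031,0,0,0]
    - [-0.049,0,0.048,0,0,0]
    - [-0.064,0,0.066,0,0,0]
    - [-0.076,0,0.085,0,0,0]
    - [-0.088,0,0.105,0,0,0]
    - [-0.098,0,0.126,0,0,0]
    - [-0.107,0,0.148,0,0,0]
    - [-0.114,0,0.17,0,0,0]
    - [-0.12,0,0.192,0,0,0]
    - [-0.12,0,0.192,0,0,0]

```text
clock: 34.22
eef_pos: [0.6785, -0.1797, 0.0823]
tcp_rot: [-2.128, -2.309, -0.001]
ft_force: [0.0, 7.7, 0.7]
opening: 0.0233
grasp_force: 30.0
```

Run:
```python
from h import *
o=bot.get_obs(); p=wp(o['eef_pos']); print(p,o['opening'],o['grasp_force'])
im2,d,K,T=grab('wrist','w11.png'); P=cloud(d,K,T); W=np.stack([ (P[...,0]-HM[0])*np.cos(YAW)+(P[...,1]-HM[1])*np.sin(YAW), -(P[...,0]-HM[0])*np.sin(YAW)+(P[...,1]-HM[1])*np.cos(YAW), P[...,2]],-1)
for x0,w in ((0.163,0.008),(0.147,0.004)):
  for y0 in np.arange(-0.13,0.03,0.008):
    m=(abs(W[...,0]-x0)<w)&(abs(W[...,1]-y0)<0.003)&(d>0)
    if m.sum()>3: print(x0,round(y0,3),m.sum(),np.percentile(W[m][:,2],[10,50,90]).round(3))
```

```text
[ 0.1631207  -0.1324975   0.08229628] 0.023336746796282896 29.998527467250824
0.163 -0.13 335 [0.074 0.075 0.076]
0.163 -0.122 333 [0.074 0.075 0.075]
0.163 -0.114 353 [0.073 0.074 0.075]
0.163 -0.106 5031 [0.158 0.176 0.182]
0.163 -0.098 1272 [0.071 0.156 0.158]
0.163 -0.09 364 [0.07  0.071 0.072]
0.163 -0.082 571 [0.049 0.07  0.071]
0.163 -0.074 337 [0.041 0.043 0.047]
0.163 -0.066 311 [0.041 0.042 0.043]
0.163 -0.058 266 [0.033 0.042 0.091]
0.163 -0.05 644 [0.093 0.095 0.096]
0.163 -0.042 573 [0.087 0.088 0.09 ]
0.163 -0.034 551 [0.081 0.083 0.085]
0.163 -0.026 506 [0.075 0.077 0.079]
0.163 -0.018 471 [0.069 0.071 0.073]
0.163 -0.01 175 [0.068 0.068 0.07 ]
0.147 -0.13 197 [0.029 0.127 0.139]
0.147 -0.122 1017 [0.076 0.101 0.141]
0.147 -0.114 142 [0.148 0.155 0.16 ]
0.147 -0.106 2745 [0.162 0.175 0.182]
0.147 -0.098 1053 [0.088 0.159 0.165]
0.147 -0.09 99 [0.07  0.071 0.072]
0.147 -0.082 147 [0.07  0.072 0.073]
0.147 -0.074 152 [0.07  0.071 0.072]
0.147 -0.066 167 [0.041 0.069 0.071]
0.147 -0.058 149 [0.04  0.068 0.069]
0.147 -0.05 119 [0.067 0.068 0.069]
0.147 -0.042 124 [0.066 0.067 0.068]
0.147 -0.034 146 [0.065 0.066 0.067]
0.147 -0.026 148 [0.064 0.066 0.067]
0.147 -0.018 155 [0.03  0.065 0.066]
0.147 -0.01 125 [0.03  0.064 0.065]
0.147 -0.002 22 [0.03  0.031 0.032]
```

>>> jog_arm:
  increments:
    - [0,0,0,0,0,0]
    - [0,0,0,0,0,0]
    - [0,0,0,0,0,0]
    - [0,0,0,0,0,0]
    - [0,0,0,0,0,0]
    - [-0.02,0,-0.1,0,0,0]
    - [-0.05,0,-0.2,0,0,0]
    - [-0.05,0,-0.2,0,0,0]
    - [-0.05,0,-0.2,0,0,0]
  claw: 45

```text
clock: 35.4
eef_pos: [0.6799, -0.2003, 0.1626]
tcp_rot: [-2.13, -2.309, 0.0]
ft_force: [0.2, -0.6, -1.0]
opening: 0.0448
grasp_force: 0.0
```

```bash
cat >> h.py <<'E'
def pclo(cam,fn=None):
    im,d,K,T=grab(cam,fn); P=cloud(d,K,T); P[d==0]=9
    return np.stack([(P[...,0]-HM[0])*np.cos(YAW)+(P[...,1]-HM[1])*np.sin(YAW), -(P[...,0]-HM[0])*np.sin(YAW)+(P[...,1]-HM[1])*np.cos(YAW), P[...,2]],-1)
def prof(W,x0,w,ys,dy=0.003):
    for y0 in ys:
        m=(abs(W[...,0]-x0)<w)&(abs(W[...,1]-y0)<dy)
        if m.sum()>3: print(x0,round(y0,3),m.sum(),np.percentile(W[m][:,2],[10,50,90]).round(3))
E
python3 - <<'E'
from h import *
o=bot.get_obs(); p=wp(o['eef_pos']); print(p,o['opening'])
W=pclo('wrist','w12.png')
prof(W,0.163,0.008,np.arange(-0.15,0.03,0.008)); prof(W,0.148,0.003,np.arange(-0.11,0.01,0.016))
E
```

```text
[ 0.16284749 -0.15316106  0.1626489 ] 0.04476370203319765
0.163 -0.142 132 [0.046 0.047 0.048]
0.163 -0.134 129 [0.046 0.047 0.048]
0.163 -0.126 4687 [0.238 0.256 0.262]
0.163 -0.118 970 [0.049 0.235 0.237]
0.163 -0.11 158 [0.049 0.05  0.051]
0.163 -0.102 168 [0.049 0.05  0.051]
0.163 -0.094 166 [0.05  0.051 0.052]
0.163 -0.086 168 [0.052 0.052 0.053]
0.163 -0.078 169 [0.044 0.051 0.054]
0.163 -0.07 168 [0.04  0.041 0.042]
0.163 -0.062 172 [0.04  0.041 0.042]
0.163 -0.054 337 [0.028 0.091 0.094]
0.163 -0.046 254 [0.089 0.091 0.094]
0.163 -0.038 236 [0.083 0.085 0.087]
0.163 -0.03 227 [0.077 0.079 0.081]
0.163 -0.022 209 [0.071 0.073 0.075]
0.163 -0.014 208 [0.067 0.068 0.069]
0.148 -0.11 30 [0.027 0.028 0.029]
0.148 -0.094 54 [0.05  0.051 0.052]
0.148 -0.078 66 [0.055 0.055 0.056]
0.148 -0.062 71 [0.041 0.056 0.056]
0.148 -0.046 59 [0.057 0.057 0.059]
0.148 -0.03 76 [0.043 0.06  0.061]
0.148 -0.014 91 [0.059 0.062 0.063]
```

View pics/w12.png

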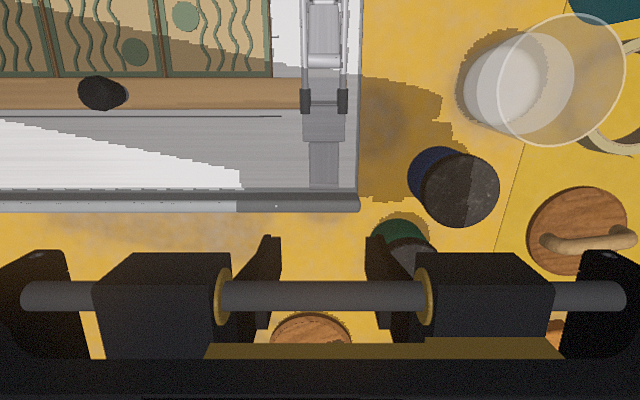

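The claw lies on the keeper, with its hook at (325,100) and tab at (322,165). The lever is at (325,35), leaning about 143°. Next I pinch the lever handle.

Run:
```python
from h import *
r=dn(YAW+np.pi/2)
print(inc(pw(0.1625,-0.043,0.16),r),inc(pw(0.1625,-0.043,0.079),r))
```

```text
[0.2745, -0.0001, 0.0051, -0.001, -0.0004, -0.0001] [0.2744, 0.0002, 0.2076, -0.001, -0.0004, -0.0001]
```

>>> jog_arm:
  increments:
    - [0.137,0,-0.02,0,0,0]
    - [0.274,0,0,0,0,0]
    - [0.274,0,0,0,0,0]
    - [0.274,0,0,0,0,0]
    - [0.274,0,0.1,0,0,0]
    - [0.274,0,0.16,0,0,0]
    - [0.274,0,0.207,0,0,0]
    - [0.274,0,0.207,0,0,0]
    - [0.274,0,0.207,0,0,0]
  claw: 45

```text
clock: 36.58
eef_pos: [0.672, -0.0917, 0.0813]
tcp_rot: [2.13, 2.308, 0.001]
ft_force: [0.1, 0.5, -0.5]
opening: 0.0451
grasp_force: 0.0
```

>>> jog_arm:
  increments:
    - [0,0,0,0,0,0]
    - [0,0,0,0,0,0]
    - [0,0,0,0,0,0]
    - [0,0,0,0,0,0]
    - [0,0,0,0,0,0]
    - [0,0,0,0,0,0]
    - [0,0,0,0,0,0]
  claw: 12

```text
clock: 37.45
eef_pos: [0.6717, -0.0912, 0.0807]
tcp_rot: [2.13, 2.309, 0.001]
ft_force: [1.4, 0.7, 2.5]
opening: 0.0191
grasp_force: 30.0
```

Run:
```python
from h import *
o=bot.get_obs(); p=wp(o['eef_pos']); print(p,o['opening'],o['grasp_force'])
pv=np.array([0.003,0.052]); r=0.058; 
for deg in range(140,10,-10):
    a=np.radians(deg); n=pv+r*np.array([np.cos(a),np.sin(a)]); print(deg,inc(pw(p[0],n[0],n[1]-0.008))[:3])
```

```text
[ 0.16347238 -0.04374515  0.0806715 ] 0.019128677902700314 30.000449339968327
140 [0.0058, -0.0, -0.0015]
130 [0.0237, 0.0, -0.0194]
120 [0.0444, 0.0, -0.0339]
110 [0.0673, -0.0, -0.0446]
100 [0.0917, -0.0, -0.0511]
90 [0.1169, -0.0, -0.0533]
80 [0.142, -0.0, -0.0511]
70 [0.1665, -0.0, -0.0446]
60 [0.1894, -0.0001, -0.0339]
50 [0.2101, -0.0001, -0.0194]
40 [0.2279, -0.0001, -0.0015]
30 [0.2424, -0.0001, 0.0192]
20 [0.2531, -0.0002, 0.0421]
```

>>> jog_arm:
  increments:
    - [0.012,0,-0.009,0,0,0]
    - [0.024,0,-0.019,0,0,0]
    - [0.034,0,-0.027,0,0,0]
    - [0.044,0,-0.034,0,0,0]
    - [0.056,0,-0.04,0,0,0]
    - [0.067,0,-0.045,0,0,0]
    - [0.08,0,-0.048,0,0,0]
    - [0.092,0,-0.051,0,0,0]
    - [0.104,0,-0.053,0,0,0]
    - [0.117,0,-0.053,0,0,0]
    - [0.117,0,-0.053,0,0,0]

```text
clock: 38.83
eef_pos: [0.6681, -0.0474, 0.1031]
tcp_rot: [2.13, 2.304, -0.002]
ft_force: [-1.9, -6.1, 9.5]
opening: 0.0198
grasp_force: 30.0
```

Run:
```python
from h import *
o=bot.get_obs(); p=wp(o['eef_pos']); print(p,o['opening'],o['grasp_force'])
W=pclo('wrist','w13.png'); W2=pclo('top')
prof(W2,0.163,0.008,np.arange(-0.15,0.03,0.008)); prof(W2,0.149,0.003,np.arange(-0.15,0.03,0.016))
prof(W,0.163,0.008,np.arange(-0.15,0.03,0.008))
im,d,K,T=grab('scene'); cv2.imwrite('pics/c13.png',np.hstack([cv2.imread('pics/w13.png')[:,170:520],cv2.resize(im[170:270,215:303],(350,400))]))
```

```text
[0.16350676 0.00025856 0.10306227] 0.019785420734553853 30.001273285415664
0.163 -0.15 19 [0.015 0.028 0.032]
0.163 -0.142 16 [0.029 0.03  0.033]
0.163 -0.134 18 [0.047 0.049 0.051]
0.163 -0.126 21 [0.047 0.049 0.052]
0.163 -0.118 16 [0.048 0.05  0.052]
0.163 -0.11 21 [0.049 0.051 0.054]
0.163 -0.102 17 [0.051 0.052 0.055]
0.163 -0.094 21 [0.05  0.052 0.055]
0.163 -0.086 19 [0.051 0.054 0.055]
0.163 -0.078 18 [0.053 0.055 0.058]
0.163 -0.07 15 [0.041 0.056 0.058]
0.163 -0.062 19 [0.04  0.042 0.043]
0.163 -0.054 19 [0.028 0.031 0.032]
0.163 -0.046 151 [0.429 0.501 0.517]
0.163 -0.038 136 [0.03  0.363 0.518]
0.163 -0.03 87 [0.031 0.514 0.518]
0.163 -0.022 77 [0.031 0.509 0.511]
0.163 -0.014 67 [0.508 0.509 0.51 ]
0.163 -0.006 64 [0.508 0.509 0.51 ]
0.163 0.002 62 [0.508 0.509 0.51 ]
0.163 0.01 65 [0.508 0.509 0.51 ]
0.163 0.018 62 [0.508 0.509 0.51 ]
0.163 0.026 59 [0.507 0.508 0.51 ]
0.149 -0.15 8 [0.016 0.028 0.031]
0.149 -0.134 10 [0.028 0.03  0.047]
0.149 -0.118 9 [0.03  0.031 0.05 ]
0.149 -0.102 8 [0.028 0.03  0.051]
0.149 -0.086 11 [0.031 0.053 0.056]
0.149 -0.07 7 [0.057 0.058 0.06 ]
0.149 -0.054 8 [0.029 0.058 0.061]
0.149 -0.038 72 [0.18  0.335 0.523]
0.149 -0.022 19 [0.169 0.507 0.509]
0.149 -0.006 14 [0.506 0.508 0.509]
0.149 0.01 16 [0.507 0.508 0.508]
0.149 0.026 20 [0.506 0.507 0.508]
0.163 -0.094 20 [0.052 0.052 0.053]
0.163 -0.086 126 [0.052 0.053 0.054]
0.163 -0.078 153 [0.053 0.054 0.055]
0.163 -0.07 225 [0.042 0.055 0.056]
0.163 -0.006 11 [0.112 0.112 0.113]
0.163 0.002 998 [0.075 0.087 0.1  ]
0.163 0.01 508 [0.031 0.053 0.066]
0.163 0.018 189 [0.03  0.031 0.032]
0.163 0.026 4783 [0.179 0.197 0.203]
```

View pics/c13.png

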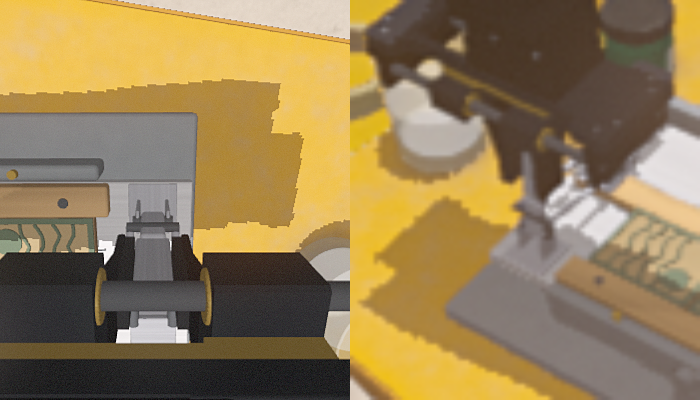

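The claw has drawn about 8 mm towards the head and is still over the keeper. Continuing the swing.

>>> jog_arm:
  increments:
    - [0.013,0,0.001,0,0,0]
    - [0.025,0,0.002,0,0,0]
    - [0.037,0,0.005,0,0,0]
    - [0.05,0,0.009,0,0,0]
    - [0.061,0,0.014,0,0,0]
    - [0.072,0,0.019,0,0,0]
    - [0.083,0,0.026,0,0,0]
    - [0.093,0,0.034,0,0,0]
    - [0.102,0,0.043,0,0,0]
    - [0.111,0,0.052,0,0,0]
    - [0.119,0,0.062,0,0,0]
    - [0.126,0,0.073,0,0,0]

```text
clock: 40.48
eef_pos: [0.6636, 0.0104, 0.0745]
tcp_rot: [-2.125, -2.311, -0.006]
ft_force: [-6.1, 10.3, 14.5]
opening: 0.0177
grasp_force: 30.5
```

Run:
```python
from h import *
o=bot.get_obs(); p=wp(o['eef_pos']); print(p,o['opening'],o['grasp_force'])
pv=np.array([0.003,0.052]); g=np.array([p[1],p[2]+.008])-pv; print(np.hypot(*g),np.degrees(np.arctan2(g[1],g[0])))
W2=pclo('top'); prof(W2,0.163,0.008,np.arange(-0.15,-0.06,0.008))
W2=pclo('wrist');print(); prof(W2,0.163,0.008,np.arange(-0.15,0.1,0.008))
```

```text
[0.16364401 0.05818033 0.07454306] 0.017697561525102982 30.549648509368126
0.06306938791360647 28.965124012951478
0.163 -0.15 18 [0.016 0.028 0.031]
0.163 -0.142 16 [0.027 0.03  0.032]
0.163 -0.134 19 [0.028 0.031 0.051]
0.163 -0.126 23 [0.052 0.055 0.057]
0.163 -0.118 16 [0.053 0.055 0.057]
0.163 -0.11 21 [0.052 0.054 0.057]
0.163 -0.102 17 [0.052 0.055 0.057]
0.163 -0.094 20 [0.054 0.056 0.057]
0.163 -0.086 22 [0.054 0.055 0.057]
0.163 -0.078 18 [0.054 0.055 0.057]
0.163 -0.07 21 [0.053 0.056 0.058]
0.163 -0.062 14 [0.04  0.042 0.052]

0.163 -0.03 7 [0.028 0.029 0.029]
0.163 -0.022 163 [0.029 0.029 0.03 ]
0.163 0.002 76 [0.052 0.054 0.055]
0.163 0.01 90 [0.057 0.059 0.061]
0.163 0.018 48 [0.063 0.064 0.065]
0.163 0.026 411 [0.015 0.022 0.073]
0.163 0.034 277 [0.015 0.016 0.079]
0.163 0.042 185 [0.014 0.015 0.016]
0.163 0.05 185 [0.015 0.015 0.016]
0.163 0.058 204 [0.014 0.015 0.016]
0.163 0.066 237 [0.    0.015 0.016]
0.163 0.074 180 [-0.001 -0.001  0.   ]
0.163 0.082 4253 [0.159 0.168 0.174]
0.163 0.09 1760 [0.    0.149 0.15 ]
0.163 0.098 211 [-0.001 -0.001  0.   ]
```

>>> jog_arm:
  increments:
    - [0.003,0,0.012,0,0,0]
    - [0.005,0,0.025,0,0,0]
    - [0.007,0,0.038,0,0,0]
    - [0.008,0,0.051,0,0,0]
    - [0.008,0,0.064,0,0,0]
    - [0.008,0,0.064,0,0,0]

```text
clock: 41.32
eef_pos: [0.6627, 0.02, 0.0476]
tcp_rot: [-2.116, -2.312, -0.012]
ft_force: [-3.0, 24.8, 6.4]
opening: 0.0179
grasp_force: 30.2
```

Run:
```python
from h import *
o=bot.get_obs(); p=wp(o['eef_pos']); print(p,o['opening'],o['grasp_force'])
W2=pclo('wrist'); prof(W2,0.163,0.006,np.arange(-0.006,0.1,0.008))
```

```text
[0.16349412 0.0678222  0.04755593] 0.017915287537047866 30.22745902184397
0.163 0.034 182 [0.061 0.062 0.062]
0.163 0.042 222 [0.062 0.063 0.064]
0.163 0.05 393 [0.015 0.064 0.066]
0.163 0.058 188 [0.015 0.015 0.016]
0.163 0.066 230 [-0.001  0.015  0.016]
0.163 0.074 461 [-0.001  0.067  0.07 ]
0.163 0.082 175 [-0.002 -0.001  0.   ]
0.163 0.09 2602 [0.132 0.141 0.147]
0.163 0.098 1418 [-0.     0.123  0.124]
```

>>> jog_arm:
  increments:
    - [-0.008,0,0,0,0,0]
    - [-0.016,0,0,0,0,0]
    - [-0.016,0,0,0,0,0]
    - [-0.016,0,0,0,0,0]
    - [-0.016,0,0,0,0,0]
    - [-0.016,0,-0.06,0,0,0]
    - [-0.016,0,-0.16,0,0,0]
    - [-0.016,0,-0.16,0,0,0]
    - [-0.016,0,-0.16,0,0,0]
  claw: 40

```text
clock: 42.5
eef_pos: [0.6636, 0.0023, 0.1105]
tcp_rot: [-2.13, -2.309, 0.0]
ft_force: [0.5, 0.4, 0.2]
opening: 0.0401
grasp_force: 0.0
```

Run:
```python
from h import *
o=bot.get_obs(); p=wp(o['eef_pos']); print(p,o['opening'])
W2=pclo('wrist','w14.png'); prof(W2,0.163,0.006,np.arange(-0.006,0.1,0.008))
print('top');W2=pclo('top'); prof(W2,0.163,0.008,np.arange(-0.15,-0.05,0.008))
print(inc(pw(0.163,0.055,0.09),dn(YAW+np.pi/2)))
```

```text
[0.16299268 0.05017765 0.1104746 ] 0.04012557593071963
0.163 0.01 113 [0.053 0.054 0.055]
0.163 0.018 119 [0.055 0.056 0.057]
0.163 0.026 109 [0.057 0.058 0.06 ]
0.163 0.034 134 [0.06  0.061 0.062]
0.163 0.042 148 [0.062 0.063 0.063]
0.163 0.05 149 [0.063 0.064 0.065]
0.163 0.058 188 [0.015 0.066 0.067]
0.163 0.066 255 [0.014 0.067 0.07 ]
0.163 0.074 3347 [0.194 0.204 0.209]
0.163 0.082 1282 [0.18  0.184 0.186]
0.163 0.09 119 [-0.002 -0.002 -0.001]
0.163 0.098 120 [-0.002 -0.001 -0.001]
top
0.163 -0.15 19 [0.016 0.029 0.032]
0.163 -0.142 16 [0.028 0.029 0.031]
0.163 -0.134 18 [0.028 0.031 0.033]
0.163 -0.126 21 [0.055 0.057 0.059]
0.163 -0.118 17 [0.054 0.056 0.058]
0.163 -0.11 21 [0.054 0.057 0.058]
0.163 -0.102 18 [0.054 0.056 0.057]
0.163 -0.094 20 [0.054 0.056 0.058]
0.163 -0.086 22 [0.052 0.054 0.059]
0.163 -0.078 17 [0.053 0.055 0.057]
0.163 -0.07 21 [0.052 0.054 0.056]
0.163 -0.062 14 [0.042 0.044 0.055]
0.163 -0.054 21 [0.028 0.029 0.033]
[0.012, 0.0014, 0.0489, -0.0011, -0.0001, -0.0003]
```

>>> jog_arm:
  increments:
    - [0.012,0,0,0,0,0]
    - [0.012,0,0,0,0,0]
    - [0.012,0,0,0,0,0]
    - [0.012,0,0,0,0,0]
    - [0.012,0,0,0,0,0]
    - [0.012,0,0.05,0,0,0]
    - [0.012,0,0.08,0,0,0]
    - [0.012,0,0.09,0,0,0]
    - [0.012,0,0.1,0,0,0]
    - [0.012,0,0.108,0,0,0]
    - [0.012,0,0.114,0,0,0]
    - [0.012,0,0.114,0,0,0]
  claw: 0

```text
clock: 44.1
eef_pos: [0.6638, 0.0073, 0.0671]
tcp_rot: [2.129, 2.308, 0.001]
ft_force: [-6.2, -0.4, 13.3]
opening: 0.0007
grasp_force: 6.5
```

>>> jog_arm:
  increments:
    - [0,0,0.004,0,0,0]
    - [0,0,0.008,0,0,0]
    - [0,0,0.008,0,0,0]

```text
clock: 44.48
eef_pos: [0.664, 0.0073, 0.0664]
tcp_rot: [2.129, 2.308, 0.001]
ft_force: [-14.0, -0.2, 31.5]
opening: 0.0003
grasp_force: 16.0
```

>>> jog_arm:
  increments:
    - [0,0,-0.02,0,0,0]
    - [0,0,-0.12,0,0,0]
    - [-0.1,0,-0.25,0,0,0]
    - [-0.2,-0.1,-0.3,0,0,0]
    - [-0.2,-0.1,-0.3,0,0,0]
    - [-0.2,-0.1,-0.3,0,0,0]
    - [-0.2,-0.1,-0.3,0,0,0]

```text
clock: 45.35
eef_pos: [0.6301, -0.0741, 0.1812]
tcp_rot: [-2.127, -2.311, -0.0]
ft_force: [-0.4, -0.4, 0.2]
opening: 0.0004
grasp_force: 0.0
```

Run:
```python
from h import *
o=bot.get_obs(); p=wp(o['eef_pos']); print(p,o['opening'],o['q'])
W=pclo('wrist','w15.png'); prof(W,0.163,0.006,np.arange(-0.13,0.1,0.008))
im,d,K,T=grab('wrist'); print('knob',[(a,wp(b).round(4).tolist()) for a,b in find('wrist','bed_lever_knob',T)])
m=(W[...,2]>0.07)&(W[...,2]<0.11)&(abs(W[...,0]+0.045)<0.05)&(W[...,1]>0.03)&(W[...,1]<0.09); q=W[m]
if len(q): print(len(q),np.percentile(q,[2,50,98],axis=0).round(4))
W=pclo('top'); m=(W[...,2]>0.075)&(W[...,2]<0.11)&(abs(W[...,0]+0.045)<0.04)&(W[...,1]>0.03)&(W[...,1]<0.09); q=W[m]
if len(q): print(len(q),np.percentile(q,[2,50,98],axis=0).round(4))
```

```text
[ 0.12339773 -0.02329283  0.18122172] 0.0003923990052220835 [ 0.35894592  0.36374737 -0.3969223   1.55462537  0.14426252  1.25330545
  0.02296623]
0.163 -0.074 81 [0.053 0.054 0.055]
0.163 -0.066 99 [0.041 0.053 0.055]
0.163 -0.058 147 [0.029 0.037 0.042]
0.163 -0.05 72 [0.028 0.029 0.03 ]
0.163 -0.042 73 [0.028 0.029 0.03 ]
0.163 -0.034 78 [0.028 0.029 0.03 ]
0.163 -0.026 79 [0.028 0.029 0.03 ]
0.163 -0.018 75 [0.028 0.029 0.03 ]
0.163 -0.01 78 [0.029 0.031 0.032]
0.163 -0.002 28 [0.053 0.053 0.278]
0.163 0.006 1488 [0.255 0.257 0.281]
0.163 0.014 105 [0.053 0.054 0.055]
0.163 0.022 106 [0.053 0.053 0.054]
0.163 0.03 110 [0.054 0.055 0.056]
0.163 0.038 120 [0.054 0.055 0.056]
0.163 0.046 118 [0.054 0.055 0.056]
0.163 0.054 118 [0.054 0.055 0.056]
0.163 0.062 119 [0.054 0.055 0.056]
0.163 0.07 130 [0.054 0.056 0.057]
0.163 0.078 51 [-0.002  0.053  0.056]
0.163 0.086 84 [-0.002 -0.001 -0.   ]
0.163 0.094 93 [-0.002 -0.001 -0.   ]
knob [(0.78, [-0.0372, 0.0578, 0.0792])]
1439 [[-0.0534  0.0456  0.0747]
 [-0.0399  0.058   0.0872]
 [-0.0319  0.0701  0.0923]]
```

View pics/w15.png

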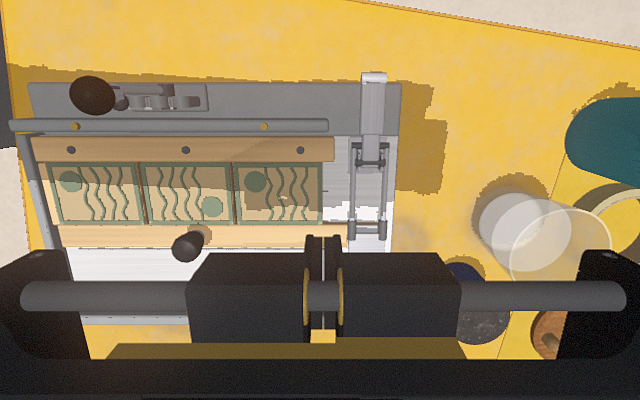

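Locked: the lever lies level at (372,95), the claw is hooked at (367,230), and the blocks are tight. Next the bed lever ball at (92,95).

Run:
```python
from h import *
r=dn(YAW+np.pi/2)
print(inc(pw(-0.046,0.057,0.17),r),inc(pw(-0.046,0.057,0.079),r))
```

```text
[0.2028, -0.4232, 0.0288, -0.0005, -0.0004, 0.0006] [0.2027, -0.423, 0.2563, -0.0005, -0.0004, 0.0006]
```

>>> jog_arm:
  increments:
    - [0.203,-0.423,0.02,0,0,0]
    - [0.203,-0.423,0.02,0,0,0]
    - [0.203,-0.423,0.02,0,0,0]
    - [0.203,-0.423,0.02,0,0,0]
    - [0.203,-0.423,0.02,0,0,0]
    - [0.203,-0.423,0.02,0,0,0]
    - [0.203,-0.423,0.02,0,0,0]
  claw: 60

```text
clock: 46.42
eef_pos: [0.4555, -0.0086, 0.1739]
tcp_rot: [-2.13, -2.308, -0.001]
ft_force: [0.3, -0.3, -0.0]
opening: 0.0577
grasp_force: 0.0
```

Run:
```python
from h import *
o=bot.get_obs(); p=wp(o['eef_pos']); print(p,o['opening'],o['q'])
r=dn(YAW+np.pi/2); print(inc(pw(-0.046,0.057,0.079),r))
for cam in ['wrist','top','scene']:
    W=pclo(cam,'w16.png' if cam=='wrist' else None); m=(W[...,2]>0.078)&(W[...,2]<0.105)&(abs(W[...,0]+0.045)<0.022)&(W[...,1]>0.035)&(W[...,1]<0.08); q=W[m]
    if len(q)>10:
        A=np.c_[2*q,np.ones(len(q))]; s=np.linalg.lstsq(A,(q**2).sum(1),rcond=None)[0]; print(cam,len(q),s[:3],np.sqrt(s[3]+s[:3]@s[:3]),q[:,2].max())
```

```text
[-0.04524509  0.05616439  0.1738629 ] 0.057696048395697745 [ 3.90832886e-01  4.02242786e-03 -4.65048220e-01  1.97475309e+00
  1.11220581e-03  1.16341719e+00  5.67349527e-03]
[0.0019, -0.0018, 0.2372, -0.0001, -0.0005, -0.0006]
wrist 978 [-0.04570821  0.05831905  0.07860804] 0.013530877009382153 0.09327163508931591
top 77 [-0.04597887  0.05613556  0.08085803] 0.01269549808537637 0.09500720782665728
scene 104 [-0.04615966  0.0587946   0.08147395] 0.012508928226281671 0.09483214354845515
```

View pics/w16.png

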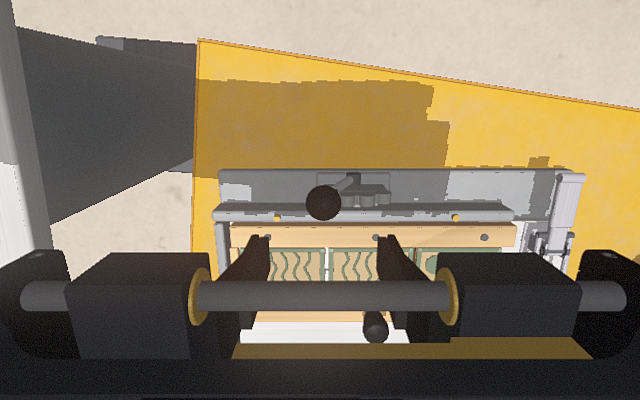

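The ball at (323,203) is centred between the fingers at press (-0.046, 0.058, 0.080). Going down to pinch it.

>>> jog_arm:
  increments:
    - [0.004,-0.002,0.1,0,0,0]
    - [0.004,-0.002,0.18,0,0,0]
    - [0.004,-0.002,0.237,0,0,0]
    - [0.004,-0.002,0.237,0,0,0]
    - [0.004,-0.002,0.237,0,0,0]

```text
clock: 47.2
eef_pos: [0.4545, -0.0068, 0.08]
tcp_rot: [2.13, 2.309, 0.001]
ft_force: [0.3, 0.8, 0.3]
opening: 0.0597
grasp_force: 0.0
```

>>> jog_arm:
  increments:
    - [0,0,0,0,0,0]
    - [0,0,0,0,0,0]
    - [0,0,0,0,0,0]
    - [0,0,0,0,0,0]
    - [0,0,0,0,0,0]
    - [0,0,0,0,0,0]
    - [0,0,0,0,0,0]
  claw: 20

```text
clock: 48.08
eef_pos: [0.4542, -0.0069, 0.0793]
tcp_rot: [2.13, 2.309, 0.001]
ft_force: [3.6, -0.1, -2.7]
opening: 0.0264
grasp_force: 30.0
```

>>> jog_arm:
  increments:
    - [0,0.012,-0.004,0,0,0]
    - [0,0.024,-0.008,0,0,0]
    - [0,0.036,-0.011,0,0,0]
    - [0,0.048,-0.013,0,0,0]
    - [0,0.06,-0.015,0,0,0]
    - [0,0.07,-0.015,0,0,0]
    - [0,0.07,-0.015,0,0,0]
    - [0,0.07,-0.015,0,0,0]

```text
clock: 49.08
eef_pos: [0.4804, -0.0055, 0.0846]
tcp_rot: [-2.129, -2.307, 0.005]
ft_force: [-2.9, -4.2, 0.2]
opening: 0.0264
grasp_force: 30.0
```

Run:
```python
from h import *
o=bot.get_obs(); print(wp(o['eef_pos']),o['opening'],o['ft_force'])
```

```text
[-0.02024339  0.05723492  0.08457508] 0.02642529782888176 [-2.91100147 -4.15082345  0.23895214]
```

>>> jog_arm:
  increments:
    - [0,0.003,0,0,0,0]
    - [0,0.003,0,0,0,0]
    - [0,0.003,0,0,0,0]
    - [0,0.003,0,0,0,0]
    - [0,0.003,0,0,0,0]
    - [0,0.003,0,0,0,0]
    - [0,0.003,-0.1,0,0,0]
    - [0,0.003,-0.25,0,0,0]
    - [0,0.003,-0.4,0,0,0]
    - [-0.3,0.003,-0.45,0,0,0]
    - [-0.3,0.003,-0.45,0,0,0]
    - [-0.3,0.003,-0.45,0,0,0]
  claw: 60

```text
clock: 50.58
eef_pos: [0.4924, -0.1294, 0.2656]
tcp_rot: [2.138, 2.3, -0.001]
ft_force: [-0.6, 0.2, 0.0]
opening: 0.0598
grasp_force: 0.0
```

Run:
```python
from h import *
o=bot.get_obs(); print(wp(o['eef_pos']))
for cam in ['wrist','top','scene']:
    W=pclo(cam,'w17.png' if cam=='wrist' else None); m=(W[...,2]>0.082)&(W[...,2]<0.115)&(abs(W[...,0]+0.018)<0.035)&(W[...,1]>0.035)&(W[...,1]<0.08); q=W[m]
    if len(q)>10:
        A=np.c_[2*q,np.ones(len(q))]; s=np.linalg.lstsq(A,(q**2).sum(1),rcond=None)[0]; print(cam,len(q),s[:3],q[:,2].max())
    prof(W,0.163,0.006,np.arange(-0.12,0.08,0.02)); prof(W,0.05,0.01,[-0.12,-0.1,-0.03],0.005)
```

```text
[-0.01830512 -0.06719857  0.26557384]
wrist 796 [-0.01770289  0.06138157  0.08434386] 0.09931967809628911
0.163 -0.12 79 [0.031 0.059 0.061]
0.163 -0.1 71 [0.031 0.058 0.059]
0.163 -0.08 54 [0.055 0.056 0.057]
0.163 -0.06 68 [0.044 0.055 0.056]
0.163 -0.04 31 [0.03  0.031 0.032]
0.163 -0.02 34 [0.03  0.031 0.032]
0.163 0.0 29 [0.032 0.033 0.034]
0.163 0.02 77 [0.046 0.056 0.057]
0.163 0.04 122 [0.014 0.056 0.058]
0.163 0.06 142 [0.014 0.056 0.058]
0.05 -0.12 126 [0.03  0.031 0.032]
0.05 -0.1 129 [0.03  0.031 0.032]
0.05 -0.03 2562 [0.331 0.341 0.348]
0.163 -0.12 13 [0.058 0.06  0.061]
0.163 -0.1 11 [0.057 0.059 0.062]
0.163 -0.08 14 [0.055 0.057 0.059]
0.163 -0.06 6 [0.044 0.047 0.052]
0.163 -0.04 14 [0.03  0.032 0.035]
0.163 -0.02 17 [0.031 0.032 0.034]
0.163 0.0 18 [0.034 0.054 0.059]
0.163 0.02 12 [0.054 0.056 0.057]
0.163 0.04 12 [0.056 0.058 0.059]
0.163 0.06 13 [0.055 0.058 0.06 ]
0.05 -0.12 40 [0.03  0.033 0.034]
0.05 -0.1 106 [0.031 0.345 0.367]
0.05 -0.03 50 [0.34  0.366 0.368]
scene 102 [-0.01841359  0.05893226  0.08764886] 0.10081365530669961
0.163 -0.12 14 [-0.736  0.06   0.063]
0.163 -0.1 6 [-0.745 -0.341  0.061]
0.163 -0.08 11 [-0.74   0.058  0.06 ]
0.163 -0.06 13 [-0.586  0.043  0.055]
0.163 -0.04 7 [-0.74  -0.737  0.033]
0.163 -0.02 6 [-0.743 -0.353  0.034]
0.163 0.0 8 [-0.74  -0.338  0.059]
0.163 0.02 23 [-0.736  0.026  0.058]
0.163 0.04 21 [-0.738  0.016  0.059]
0.163 0.06 21 [-0.743  0.017  0.059]
0.05 -0.12 17 [0.031 0.033 0.035]
0.05 -0.1 24 [-0.509  0.033  0.367]
0.05 -0.03 96 [-0.346  0.343  0.367]
```

View pics/w17.png

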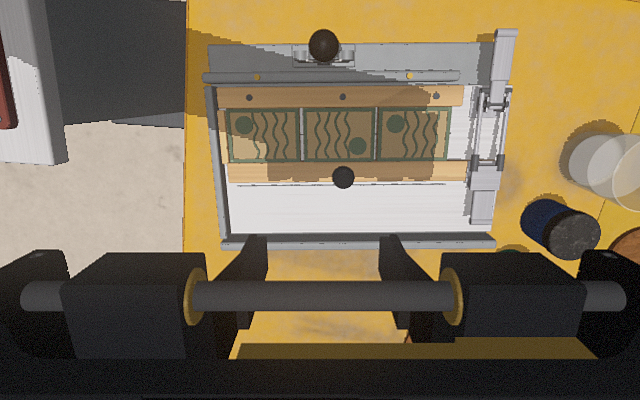

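The ball is upright in the middle notch at (323,45), the claw is hooked, the lever is down, and the three blocks are tight against the head. Handing in.

```bash
python3 -c "
from bench import bot
print(bot.finish_job())"
```

```text
the job is handed in; nothing more can be done
None
```

I handed the job in with all three blocks tight against the head bar (3–4 mm gaps between them), the claw hooked, the latch lever locked down, and the bed lever then thrown into the middle notch; finish_job gave no verdict.

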